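# Pack a sign-hardware case, pin its lid and hold it shut

### The job

Pour the six aluminium standoffs from the cup into the open transit case and stand the empty cup upright on the bench again. Then lower the lid onto its gasket, take the locking pin from the wooden block and push it down through the lid's lug and the case's lug until its collar bears on the lug and the lid is squeezed fully shut. Finish still holding the pin by its knob and pressing it down, so that the springy gasket cannot lift the lid before a workmate fits the clip underneath; leave the tin, the tape and the brush as they are.

Things in the scene. Friction and masses are not known exactly. Their poses are not given: they have to be found in the camera images.
- case: Black plastic transit case for sign hardware, fixed to the bench, open on top. Shell 180 (x) x 150 (y) x 75 mm tall, walls 4 mm, one open compartment; a soft sponge gasket strip stands up to 12 mm proud of its -y rim. Origin: centre of its underside on the bench; z up. The lid is hinged along the top of its +y wall; a steel lug (44 mm wide, 8 mm thick) juts from the middle of its -y wall with its top face 77 mm above the bench.
- case_in (a point): Centre of the compartment's floor, 4 mm above the bench; the compartment is 172 (x) x 142 (y) mm and 71 mm deep.
- case_hole (a point): Centre of the 13 mm round vertical hole through the case's lug, at the lug's top face (77 mm above the bench, 22 mm out from the case wall). Its axes are the case's axes.
- lid (a joint): Angle of the lid about its hinge (rad): 0 = shut with the gasket fully squeezed, lid lying level; 1.57 = upright; it ends at 1.92. The lid stays at any angle where it is left (stiff hinge, about 0.4 N m of friction, lid 0.35 kg). Below 0.06 the sponge gasket pushes it up: left to itself it rests about 0.03 to 0.06 rad ajar, and closing it fully takes about 8 N down on its lug.
- lid_hinge (a point): Point on the hinge axis in the middle of the lid's width, 78 mm above the bench, 5 mm outside the case's +y wall. The axis runs along the case's x. This frame turns with the lid: its -y axis points from the hinge along the lid to its lug, its z axis points out of the lid's outer face. The lid is a plate 184 mm wide, 12 mm thick (from 0 to 12 mm, with 3 mm ribs on its outer face, along z) and reaches from 3 to 157 mm from the axis.
- lid_hole (a point): Centre of the 13 mm hole through the lid's steel lug (44 mm wide, 6 mm thick, reaching 38 mm out beyond the lid's edge), at the lug's upper face, 177 mm from the hinge axis and 6 mm out along the lid's z. With the lid shut it lies straight above case_hole, 84 mm above the bench; the two lugs then lie one on the other, 1 mm apart; with the lid resting ajar on its gasket the lid's lug stands 5 to 11 mm higher, still straight above to within 1 mm.
- pin: Locking pin, 74 mm long overall: steel shank 10 mm thick and 42 mm long with a tapered 9 mm nose, then a steel collar 26 mm across and 4 mm thick, then a round black grip knob 20 mm across and 28 mm tall. 70 g. Origin: tip of the nose; z points up from tip to knob (collar underside at 42 mm, knob from 46 to 74 mm). It starts upright in the hole of the wooden block, collar resting on the block, tip 6 mm above the bench.
- block: Wooden block 70 x 70 x 48 mm with a hole in its middle, fixed to the bench, in which the pin is parked. Origin: centre of its underside.
- cup: Low white plastic cup, straight-sided, 48 mm tall, 62 mm across outside, walls 3 mm, floor 4 mm thick, 60 g, smooth inside (the standoffs slide out once it is tipped about 20 degrees past level). Holds the six standoffs. Origin: centre of its underside; z up through the mouth.
- standoff0: Aluminium sign standoff, a plain cylinder 16 mm across and 18 mm long, 12 g; one of six alike, standing in one layer on the cup's floor, their tops 22 mm above the cup's underside. Origin: centre of one end face; z along its length.
- standoff1: Aluminium sign standoff, a plain cylinder 16 mm across and 18 mm long, 12 g; one of six alike, standing in one layer on the cup's floor, their tops 22 mm above the cup's underside. Origin: centre of one end face; z along its length.
- standoff2: Aluminium sign standoff, a plain cylinder 16 mm across and 18 mm long, 12 g; one of six alike, standing in one layer on the cup's floor, their tops 22 mm above the cup's underside. Origin: centre of one end face; z along its length.
- standoff3: Aluminium sign standoff, a plain cylinder 16 mm across and 18 mm long, 12 g; one of six alike, standing in one layer on the cup's floor, their tops 22 mm above the cup's underside. Origin: centre of one end face; z along its length.
- standoff4: Aluminium sign standoff, a plain cylinder 16 mm across and 18 mm long, 12 g; one of six alike, standing in one layer on the cup's floor, their tops 22 mm above the cup's underside. Origin: centre of one end face; z along its length.
- standoff5: Aluminium sign standoff, a plain cylinder 16 mm across and 18 mm long, 12 g; one of six alike, standing in one layer on the cup's floor, their tops 22 mm above the cup's underside. Origin: centre of one end face; z along its length.
- tin: Bystander: paint tin 74 mm across, 85 mm tall, upright. Origin: centre of its underside.
- tape: Bystander: roll of masking tape lying flat, 104 mm across, 24 mm tall. Origin: centre of its underside.
- brush: Bystander: flat paint brush 200 mm long, 42 mm wide, 20 mm tall, lying on the bench along its own x. Origin: under its middle.
Things that resemble listed ones, but are neither listed nor needed, are in the scene too. Of the things shaped like the pin, the steel one is meant. What is shaped like the cup but yellow is not meant.

How it is judged:
By the outcome, as a careful person would: the job done as asked, in the order asked, and still so for the second after the job is handed in, while the arm keeps its last pose, push and grip.
It also fails if it takes over 72 s, if anything falls off the work surface, if the arm or the gripper's body presses on something with over 40 N, if the wrist force passes 120 N, or if a joint passes its speed limit or range.

### The arm

A 7-joint arm with a two-finger parallel gripper is mounted at the origin on the work surface. World frame = base frame: x ahead of the robot, y to its left, z up, the work surface at z = 0. Lengths are in m, angles in rad, forces in N, time in s.
With the tool pointing down it reaches from about 0.4 to 0.85 m from the base axis. Payload 4.5 kg.
Tool frame: the origin (TCP) lies at the very end of the fingers, on their centre line; the grasp point (between the pads) lies 19 mm behind it; z points along the fingers, y is the line along which they close (so a half turn about z gives the same grasp; the last joint's range is limited). The gripper opens to 88 mm and grips with 3 to 60 N. Pads are 18 mm wide; open, the fingers measure 123 mm over their backs; the gripper's body (75 mm by 187 mm) begins 45 mm behind the grasp point.
Start: joints at [1.199, 0.689, -0.195, 1.565, 0.157, 0.902, -0.215], TCP at [0.247, -0.574, 0.239] pointing down, gripper open.
Joint ranges: [-3.01, 3.01], [-0.46, 2.08], [-1.47, 1.51], [0.13, 2.56], [-1, 4.14], [0.04, 2.09], [-2.66, 2.66]. Speed limits (rad/s): [2.57, 2.57, 3.14, 3.14, 3.14, 3.14, 3.14].

### API

Orientations are given as a unit quaternion [x, y, z, w].
In Python, from plant import r, eyes, nets gives the robot as it stands.
- The arm moves only by the shell command python3 -m pendant 'ROWS' [FORCE]. ROWS is JSON, a list of rows, each an object of numbers: "claw": the opening, from 0 (shut) to 1 (fully open); "dx", "dy", "dz": the shift along the world's x, y, z in mm; "twist": the turn about the world's z in rad. In form: [{"claw": .., "dx": .., "dy": .., "dz": .., "twist": ..}, ...]. A call has 1 to 8 rows; each row is the pose to reach, as a shift and turn from the pose commanded when the call began; what a row does not reach only later rows make up. A row lasts 1/10 s, in which the tool goes at most 50 mm and 8.59 degrees, less where a joint would pass 70% of its speed; a pose out of reach is approached as far as the arm can. A call with a gripper value outside its range is refused whole. The fingers move at their own pace and stop on an object; FORCE is the grip in N (left out, the last holds). Time passes only in rows, so rows that repeat a pose let the fingers close. It gives the time, the measured TCP pose, the force, the opening and the grip force at its end, in the units of the state.
- r.get_state(): the state, without advancing time (a new reading comes with each control period).
- eyes.snapshot(name): name is "scene" or "top"; returns (picture, depth): 420x560x3 uint8, blue, green, red; 420x560 float32, m along the optical axis (not along the pixel's ray), 0 where there is no reading.
- eyes.camera_info(name): a dict with "K" (3x3 intrinsics, pixels), "world_to_cam" (4x4, takes a point from world to camera coordinates). Camera axes: x right, y down, z forward; pixel columns grow to the right and rows downward; lengths in m; the calibration is good to about 2 mm. A picture is of the moment at which its call begins. camera_info takes no time and is no camera call.
- r.finish_job(): hands the job in; it is judged then, once.
Trained networks look in the newest picture that a camera, given by its name, has taken for a name from the list of things; names that differ only in an ending like _2 or _b are one class to them, and where a whole thing is asked for, a point or a joint stands for the part that bears it (a point fixed in the world has none). Each returns a list of dicts, best first, with "confidence" (0 to 1); they miss things now and then, are a little off and sometimes report something else, mostly with a low value. They report only what shows in the picture. A call takes as long as a camera call. They do not tell look-alikes from the thing itself.
- nets.spot_in(camera, query): "box" ([left, top, width, height] as shares, 0 to 1, of the picture: columns of its width, rows of its height, round what is visible of it).
- nets.place_of(camera, query): "position" ([column, row] as shares, 0 to 1, of the picture: columns of its width, rows of its height: a listed point, or the origin of a listed thing).
The state is a dict: "clock": time; "q": joint angles; "qd": joint speeds; "joint_torque": joint torques, N m; "tool_pos": TCP position; "eef_rot": TCP orientation; "contact_force": force on the tool from outside, world axes, zero at the start; "moment": the same for the moment, N m; "opening": opening from 0.0 (shut) to 1.0 (fully open); "finger_force": force on a finger pad.
Only numpy, scipy, OpenCV 4.12 (cv2) and the standard library are available. Lean on these libraries where they do the work, as an engineer would, in place of code of your own. Each camera call takes 0.05 s, during which the arm holds its last target. There are 200 camera calls.

## Working session

There is one attempt and no reset: what is moved stays moved. The work goes in short steps, Python scripts to look and compute and a shell command to move; the robot and the scene stay as the last step left them, time stands still between calls to the robot, and variables do not carry over. Pictures are saved under pics/ and viewed, at most 10 in all, crops included, and the job is handed in when it is done.

```bash
ls; mkdir -p pics; cat > h.py <<'E'
from plant import r, eyes, nets
import numpy as np, cv2
def world(cam,d,u,v):
    i=eyes.camera_info(cam);K=np.array(i["K"]);T=np.linalg.inv(np.array(i["world_to_cam"]))
    z=d[int(round(v)),int(round(u))] if not np.isscalar(d) else d
    return (T@np.r_[np.linalg.inv(K)@[u,v,1]*z,1])[:3]
def at_z(cam,u,v,h):
    i=eyes.camera_info(cam);K=np.array(i["K"]);T=np.linalg.inv(np.array(i["world_to_cam"]))
    o=T[:3,3];w=T[:3,:3]@np.linalg.inv(K)@[u,v,1]
    return o+w*(h-o[2])/w[2]
def pix(cam,p):
    i=eyes.camera_info(cam);c=np.array(i["world_to_cam"])@np.r_[p,1];q=np.array(i["K"])@c[:3];return q[:2]/q[2]
E
python3 - <<'E'
from h import *
np.set_printoptions(precision=3,suppress=True)
P=[]
for c in("scene","top"):
    p,d=eyes.snapshot(c);P.append(p);np.save(f"/tmp/{c}.npy",d)
    T=np.linalg.inv(np.array(eyes.camera_info(c)["world_to_cam"]));print(c,T[:3,3],T[:3,2])
    for n in("case","case_hole","lid_hole","lid_hinge","pin","block","cup","tin","tape","brush"):
        for o in nets.place_of(c,n)[:3]:
            u,v=o["position"][0]*560,o["position"][1]*420
            print(c,n,round(o["confidence"],2),int(u),int(v),"bench",at_z(c,u,v,0))
cv2.imwrite("pics/a.png",P[0]);cv2.imwrite("pics/b.png",P[1])
s=r.get_state();print(s)
E
```

```text
pics
scene [ 1.286 -0.334  1.134] [-0.532  0.262 -0.805]
scene case 0.58 280 213 bench [0.579 0.027 0.   ]
scene case_hole 0.73 244 198 bench [ 0.487 -0.039  0.   ]
scene case_hole 0.47 170 301 bench [ 0.683 -0.333  0.   ]
scene lid_hole 0.61 318 140 bench [0.391 0.257 0.   ]
scene lid_hinge 0.85 310 184 bench [0.529 0.151 0.   ]
scene pin 0.65 324 128 bench [0.357 0.298 0.   ]
scene pin 0.59 340 142 bench [0.429 0.312 0.   ]
scene block 0.94 338 145 bench [0.437 0.3   0.   ]
scene block 0.75 275 211 bench [0.564 0.017 0.   ]
scene cup 0.9 158 231 bench [ 0.474 -0.289  0.   ]
scene cup 0.81 139 206 bench [ 0.371 -0.31   0.   ]
scene cup 0.3 150 230 bench [ 0.463 -0.308  0.   ]
scene tin 0.75 168 299 bench [ 0.676 -0.337  0.   ]
scene tape 0.72 285 280 bench [ 0.766 -0.058  0.   ]
scene brush 0.91 388 203 bench [0.689 0.308 0.   ]
top [0.449 0.005 0.93 ] [ 0.127  0.02  -0.992]
top case 0.94 282 202 bench [0.567 0.025 0.   ]
top case_hole 0.69 421 238 bench [ 0.492 -0.292  0.   ]
top case_hole 0.68 326 210 bench [ 0.551 -0.076  0.   ]
top lid_hole 0.56 221 169 bench [0.641 0.171 0.   ]
[... 276 characters left out ...]
0.378 -0.302  0.   ]
top cup 0.8 421 248 bench [ 0.471 -0.293  0.   ]
top tin 0.85 440 166 bench [ 0.662 -0.34   0.   ]
top tape 0.94 320 124 bench [ 0.755 -0.06   0.   ]
top brush 0.6 170 152 bench [0.68  0.293 0.   ]
{'clock': 1.1, 'q': array([ 1.199,  0.689, -0.195,  1.565,  0.157,  0.903, -0.215]), 'qd': array([-0.002, -0.001,  0.   , -0.002,  0.   , -0.001, -0.   ]), 'joint_torque': array([ -0.001, -52.75 ,  -1.268, -15.374,  -0.052,  -0.001,   0.   ]), 'tool_pos': array([ 0.247, -0.574,  0.239]), 'eef_rot': array([0.979, 0.201, 0.   , 0.   ]), 'contact_force': array([ 0.259, -0.044,  0.176]), 'moment': array([ 0.033,  0.038, -0.049]), 'finger_force': 0.0, 'opening': 1.0000542724075465}
```

View pics/a.png

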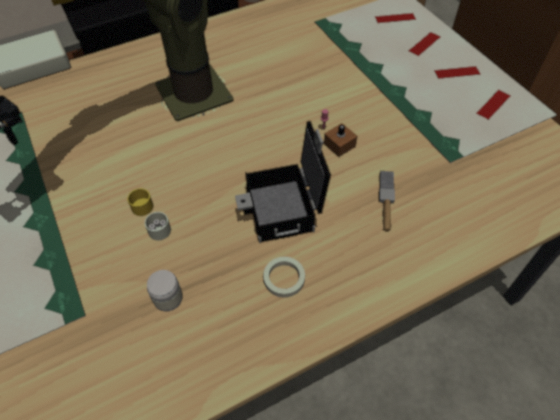

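View pics/b.png

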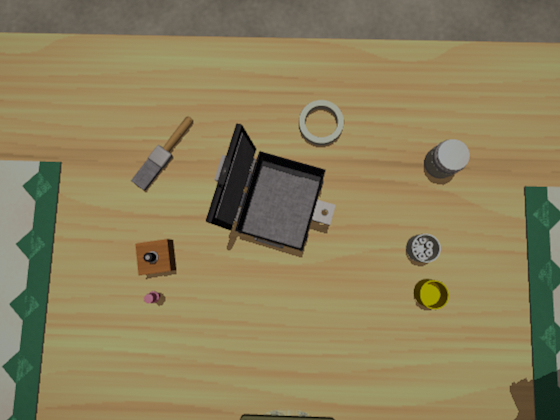

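The pictures show the white cup with the standoffs at top (424,249) and the yellow decoy at (431,294). The case is at (282,202), its lug hole at (326,211), and its lid is standing open at the left. The steel pin is in the block at (155,257), with the pink decoy at (152,298). Next I get the precise poses of the case and cup.

```bash
python3 - <<'E'
from h import *
np.set_printoptions(precision=4,suppress=True)
d=np.load("/tmp/top.npy");i=eyes.camera_info("top");K=np.array(i["K"]);T=np.linalg.inv(np.array(i["world_to_cam"]))
vv,uu=np.mgrid[:420,:560];R=np.stack([(uu-K[0,2])/K[0,0],(vv-K[1,2])/K[1,1],np.ones_like(uu)],-1)*d[...,None]
W=R@T[:3,:3].T+T[:3,3]
def box(m,zl,zh,x,y):
    return m[(W[...,2]>zl)&(W[...,2]<zh)&(W[...,0]>x[0])&(W[...,0]<x[1])&(W[...,1]>y[0])&(W[...,1]<y[1])&(d>0)]
P=box(W,.066,.092,(.45,.7),(-.12,.13));print("rim",len(P),cv2.minAreaRect(P[:,:2].astype(np.float32)))
P=box(W,.070,.082,(.5,.6),(-.12,-.05));print("lug",len(P),P.mean(0),cv2.minAreaRect(P[:,:2].astype(np.float32)))
P=box(W,.04,.056,(.41,.55),(-.36,-.22));print("cup",len(P),cv2.minEnclosingCircle(P[:,:2].astype(np.float32)))
P=box(W,.04,.056,(.33,.425),(-.36,-.22));print("ycup",len(P),cv2.minEnclosingCircle(P[:,:2].astype(np.float32)))
P=box(W,.04,.056,(.36,.5),(.24,.36));print("block",cv2.minAreaRect(P[:,:2].astype(np.float32)))
P=box(W,.07,.09,(.36,.5),(.24,.36));print("knob",len(P),P.mean(0),cv2.minEnclosingCircle(P[:,:2].astype(np.float32)))
P=box(W,.12,.3,(.45,.8),(.0,.25));k=P[:,2].argsort()[-20:];print("lid top",P[k].mean(0),P[P[:,2]<.14].mean(0))
for n,z in(("case_hole",.077),("lid_hinge",.078)):
    for c in("top","scene"):
        for o in nets.place_of(c,n)[:2]: u,v=o["position"];print(c,n,at_z(c,u*560,v*420,z))
for c in("top","scene"):
    for o in nets.place_of(c,"lid_hole")[:2]:
        u,v=np.array(o["position"])*[560,420];print(c,"lid_hole",o["confidence"],world(c,np.load(f"/tmp/{c}.npy"),u,v))
E
```

```text
rim 1266 ((0.5580369234085083, 0.011866405606269836), (0.19643251597881317, 0.18080328404903412), 75.24285888671875)
lug 317 [ 0.5397 -0.0668  0.0763] ((0.5568963289260864, -0.06923982501029968), (0.03710666298866272, 0.08527085930109024), 88.29755401611328)
cup 180 ((0.4707425832748413, -0.28794366121292114), 0.031353384256362915)
ycup 183 ((0.37312161922454834, -0.30399802327156067), 0.031286973506212234)
block ((0.4338601529598236, 0.3019952178001404), (0.06989025324583054, 0.07166062295436859), 10.148138046264648)
knob 83 [0.434  0.3005 0.0789] ((0.4339749217033386, 0.30149999260902405), 0.010081068612635136)
lid top [0.5896 0.1238 0.2734] [0.5814 0.1089 0.1302]
top case_hole [ 0.4885 -0.2675  0.077 ]
top case_hole [ 0.5421 -0.0695  0.077 ]
scene case_hole [ 0.5409 -0.059   0.077 ]
scene case_hole [ 0.7237 -0.3335  0.077 ]
top lid_hinge [0.5823 0.1037 0.078 ]
scene lid_hinge [0.5807 0.1173 0.078 ]
top lid_hole 0.56 [0.5847 0.1222 0.2718]
scene lid_hole 0.61 [0.6014 0.118  0.2664]
```

```bash
python3 -m pendant '[{"claw":1,"dx":28,"dy":36,"dz":-5,"twist":-0.08},{"claw":1,"dx":62,"dy":79,"dz":-20,"twist":-0.2},{"claw":1,"dx":95,"dy":122,"dz":-40,"twist":-0.34},{"claw":1,"dx":128,"dy":164,"dz":-60,"twist":-0.48},{"claw":1,"dx":160,"dy":205,"dz":-80,"twist":-0.6},{"claw":1,"dx":192,"dy":245,"dz":-100,"twist":-0.66},{"claw":1,"dx":224,"dy":285,"dz":-130,"twist":-0.66},{"claw":1,"dx":224,"dy":285,"dz":-140,"twist":-0.66}]'
python3 - <<'E'
from h import *
p,d=eyes.snapshot("top");cv2.imwrite("pics/c.png",cv2.resize(p[200:340,350:510],None,fx=4,fy=4));print(r.get_state()["tool_pos"],r.get_state()["eef_rot"],r.get_state()["q"])
E
```

```text
clock: 2.2
tool_pos: [0.4735, -0.2871, 0.0987]
eef_rot: [0.992, -0.126, 0.002, 0.0]
contact_force: [0.0, -0.2, 0.3]
opening: 1.001
finger_force: 0.0
[ 0.47625288 -0.27846008  0.09409489] [ 9.92656612e-01 -1.20894493e-01 -3.56384931e-04 -4.15274129e-03] [ 0.42828574  0.81381191  0.03684911  1.90571364 -0.08312832  0.42709475
 -1.28378843]
```

View pics/c.png

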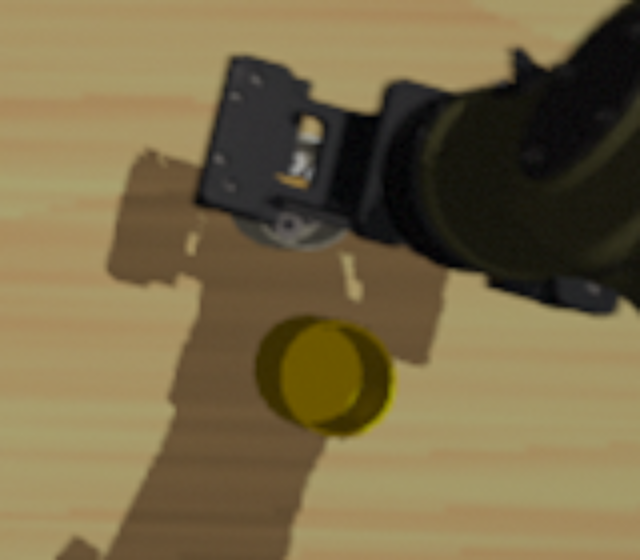

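The gripper hangs over the white cup, which is at crop (290,230), and the yellow cup at (325,375) is clear of the fingers. I lower and grip.

```bash
python3 -m pendant '[{"claw":1},{"claw":1,"dz":-25},{"claw":1,"dz":-50},{"claw":1,"dz":-75},{"claw":1,"dz":-90},{"claw":1,"dz":-95},{"claw":1,"dz":-95}]' 8;
python3 -m pendant '[{"claw":0.5,"dz":0},{"claw":0.5},{"claw":0.5},{"claw":0.5},{"claw":0.5}]' 8
```

```text
validation failed for argument at $[0]...
validation failed for argument at $[0]...
```

```bash
python3 -m pendant '[{"claw":1,"dx":0,"dy":0,"dz":0,"twist":0},{"claw":1,"dx":0,"dy":0,"dz":-25,"twist":0},{"claw":1,"dx":0,"dy":0,"dz":-50,"twist":0},{"claw":1,"dx":0,"dy":0,"dz":-75,"twist":0},{"claw":1,"dx":0,"dy":0,"dz":-90,"twist":0},{"claw":1,"dx":0,"dy":0,"dz":-95,"twist":0},{"claw":1,"dx":0,"dy":0,"dz":-95,"twist":0}]' 8;
python3 -m pendant '[{"claw":0.5,"dx":0,"dy":0,"dz":0,"twist":0},{"claw":0.5,"dx":0,"dy":0,"dz":0,"twist":0},{"claw":0.5,"dx":0,"dy":0,"dz":0,"twist":0},{"claw":0.5,"dx":0,"dy":0,"dz":0,"twist":0},{"claw":0.5,"dx":0,"dy":0,"dz":0,"twist":0}]' 8
```

```text
clock: 2.95
tool_pos: [0.4704, -0.29, 0.0038]
eef_rot: [0.992, -0.127, -0.0, 0.0]
contact_force: [-0.0, 0.2, -0.2]
opening: 1.005
finger_force: 0.0
clock: 3.45
tool_pos: [0.4712, -0.2894, 0.0044]
eef_rot: [0.992, -0.127, 0.0, 0.0]
contact_force: [0.3, -0.1, 5.5]
opening: 0.703
finger_force: 8.0
```

```bash
python3 -m pendant '[{"claw":0.5,"dx":0,"dy":0,"dz":20,"twist":0},{"claw":0.5,"dx":0,"dy":0,"dz":50,"twist":0},{"claw":0.5,"dx":-1,"dy":10,"dz":85,"twist":0},{"claw":0.5,"dx":-4,"dy":30,"dz":110,"twist":0},{"claw":0.5,"dx":-8,"dy":60,"dz":121,"twist":0},{"claw":0.5,"dx":-13,"dy":100,"dz":121,"twist":0},{"claw":0.5,"dx":-18,"dy":140,"dz":121,"twist":0},{"claw":0.5,"dx":-23,"dy":180,"dz":121,"twist":0}]'
python3 -m pendant '[{"claw":0.5,"dx":-5,"dy":40,"dz":0,"twist":0},{"claw":0.5,"dx":-10,"dy":80,"dz":0,"twist":0},{"claw":0.5,"dx":-14,"dy":115,"dz":0,"twist":0},{"claw":0.5,"dx":-17,"dy":139,"dz":0,"twist":0},{"claw":0.5,"dx":-18,"dy":149,"dz":0,"twist":0},{"claw":0.5,"dx":-18,"dy":149,"dz":0,"twist":0},{"claw":0.5,"dx":-18,"dy":149,"dz":0,"twist":0}]'
python3 - <<'E'
from h import *
for c in("top","scene"):
    p,d=eyes.snapshot(c)
    q=p[160:300,200:360] if c=="top" else p[130:250,200:340]
    cv2.imwrite(f"/tmp/{c}1.png",cv2.resize(q,(480,420)))
cv2.imwrite("pics/d.png",np.hstack([cv2.resize(cv2.imread(f"/tmp/{c}1.png"),(400,400)) for c in("top","scene")]))
# projected rim edge & corners
E
```

```text
clock: 4.25
tool_pos: [0.4473, -0.1079, 0.1249]
eef_rot: [0.992, -0.127, 0.0, 0.0]
contact_force: [0.5, 0.5, -1.4]
opening: 0.699
finger_force: 8.0
clock: 4.95
tool_pos: [0.43, 0.0383, 0.1248]
eef_rot: [0.992, -0.128, 0.0, 0.001]
contact_force: [0.1, -1.0, -1.3]
opening: 0.701
finger_force: 8.0
```

View pics/d.png

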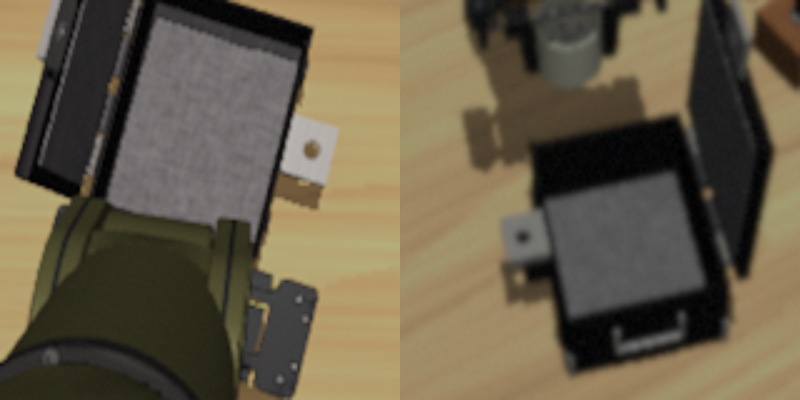

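```bash
python3 -m pendant '[{"claw":0.5,"dx":0,"dy":0,"dz":-25,"twist":0},{"claw":0.5,"dx":0,"dy":0,"dz":-45,"twist":0},{"claw":0.5,"dx":0,"dy":0,"dz":-55,"twist":0},{"claw":0.5,"dx":5,"dy":-1,"dz":-55,"twist":0},{"claw":0.5,"dx":8,"dy":-2,"dz":-55,"twist":0},{"claw":0.5,"dx":11,"dy":-3,"dz":-55,"twist":0},{"claw":0.5,"dx":11,"dy":-3,"dz":-55,"twist":0}]'
python3 -m pendant '[{"claw":0.5,"dx":2,"dy":-0.5,"dz":0,"twist":0},{"claw":0.5,"dx":4,"dy":-1,"dz":0,"twist":0},{"claw":0.5,"dx":4,"dy":-1,"dz":0,"twist":0}]'
```

```text
clock: 5.75
tool_pos: [0.4407, 0.0366, 0.0703]
eef_rot: [0.992, -0.127, -0.0, 0.0]
contact_force: [-3.0, 0.7, -0.4]
opening: 0.694
finger_force: 8.0
clock: 6.05
tool_pos: [0.4414, 0.0359, 0.0698]
eef_rot: [0.992, -0.126, -0.003, 0.0]
contact_force: [-5.5, 0.3, -0.3]
opening: 0.697
finger_force: 8.0
```

```bash
python3 -m pendant '[{"claw":0.5,"dx":4,"dy":-1,"dz":6,"twist":0},{"claw":0.5,"dx":7.5,"dy":-2,"dz":10,"twist":0},{"claw":0.5,"dx":11,"dy":-3,"dz":14,"twist":0},{"claw":0.5,"dx":15,"dy":-4,"dz":16,"twist":0},{"claw":0.5,"dx":18.5,"dy":-5,"dz":18,"twist":0},{"claw":0.5,"dx":22.5,"dy":-6,"dz":19,"twist":0},{"claw":0.5,"dx":26.5,"dy":-7,"dz":20,"twist":0},{"claw":0.5,"dx":26.5,"dy":-7,"dz":20,"twist":0}]'
python3 - <<'E'
from h import *
p,d=eyes.snapshot("scene");cv2.imwrite("pics/e.png",cv2.resize(p[130:250,200:340],(700,600)))
E
```

```text
clock: 6.85
tool_pos: [0.4734, 0.0285, 0.09]
eef_rot: [0.992, -0.127, 0.002, -0.0]
contact_force: [-0.1, -0.7, 1.9]
opening: 0.68
finger_force: 8.0
```

View pics/e.png

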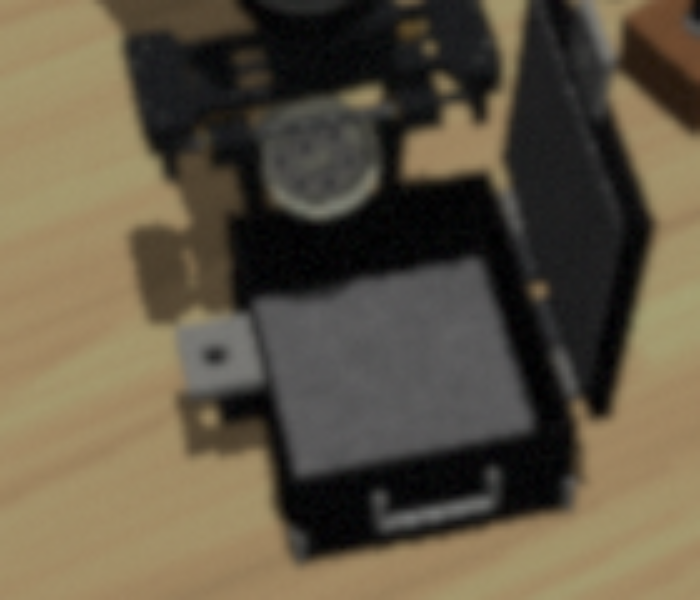

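The cup is tilted about 55° in the grip, mouth towards the compartment, at (320,155), with all six standoffs still inside. I continue over the rim.

```bash
python3 -m pendant '[{"claw":0.5,"dx":4.5,"dy":-1,"dz":-0.3,"twist":0},{"claw":0.5,"dx":9,"dy":-2,"dz":-1,"twist":0},{"claw":0.5,"dx":13,"dy":-3.5,"dz":-2,"twist":0},{"claw":0.5,"dx":17,"dy":-4.5,"dz":-3.5,"twist":0},{"claw":0.5,"dx":20,"dy":-5,"dz":-5.5,"twist":0},{"claw":0.5,"dx":23,"dy":-6,"dz":-8,"twist":0},{"claw":0.5,"dx":26,"dy":-7,"dz":-11,"twist":0},{"claw":0.5,"dx":28,"dy":-7.5,"dz":-13,"twist":0}]'
python3 -m pendant '[{"claw":0.5,"dx":1,"dy":-0.3,"dz":-2,"twist":0},{"claw":0.5,"dx":2,"dy":-0.5,"dz":-4,"twist":0},{"claw":0.5,"dx":2,"dy":-0.5,"dz":-4,"twist":0},{"claw":0.5,"dx":2,"dy":-0.5,"dz":-4,"twist":0}]'
python3 - <<'E'
from h import *
p,d=eyes.snapshot("scene");cv2.imwrite("pics/f.png",cv2.resize(p[130:250,200:340],(700,600)))
E
```

```text
clock: 7.7
tool_pos: [0.4998, 0.0212, 0.0764]
eef_rot: [0.992, -0.127, 0.0, 0.0]
contact_force: [-0.6, 0.6, 0.0]
opening: 0.683
finger_force: 8.0
clock: 8.1
tool_pos: [0.5017, 0.0206, 0.0728]
eef_rot: [0.992, -0.127, 0.0, 0.0]
contact_force: [1.7, -0.7, 0.6]
opening: 0.68
finger_force: 8.0
```

View pics/f.png

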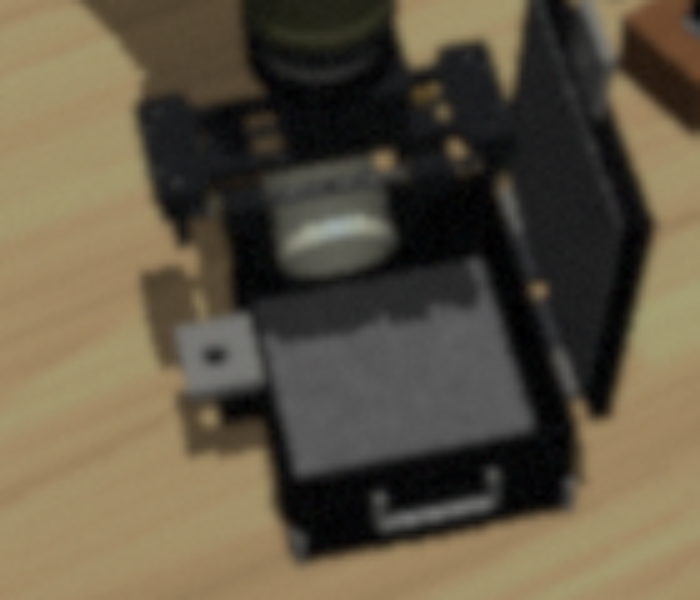

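```bash
python3 -m pendant '[{"claw":0.5,"dx":8,"dy":-2,"dz":6,"twist":0},{"claw":0.5,"dx":16,"dy":-4,"dz":14,"twist":0},{"claw":0.5,"dx":16,"dy":-4,"dz":14,"twist":0},{"claw":0.5,"dx":16,"dy":-4,"dz":14,"twist":0}]'
python3 - <<'E'
from h import *
f=[]
p,d=eyes.snapshot("scene")
for k in range(8):
    eyes.snapshot("top");f.append(r.get_state()["contact_force"])
print(np.mean(f,0),np.std(f,0))
for n in("standoff0","cup"):
    for o in nets.spot_in("scene",n)[:7]:print(n,round(o["confidence"],2),np.array(o["box"])*[560,420,560,420])
cv2.imwrite("pics/g.png",cv2.resize(p[150:230,220:320],(750,600),interpolation=cv2.INTER_CUBIC))
E
```

```text
clock: 8.55
tool_pos: [0.5167, 0.0169, 0.0866]
eef_rot: [0.992, -0.127, -0.0, 0.0]
contact_force: [-0.1, -0.0, -1.1]
opening: 0.683
finger_force: 8.0
[ 0.12982059 -0.21934795 -1.15820829] [0.60728091 0.3531164  0.56163249]
standoff0 0.58 [263.592 257.586  43.12   38.808]
cup 0.9 [126.    188.916  28.     27.09 ]
cup 0.75 [256.088 162.288  22.4    24.612]
```

View pics/g.png

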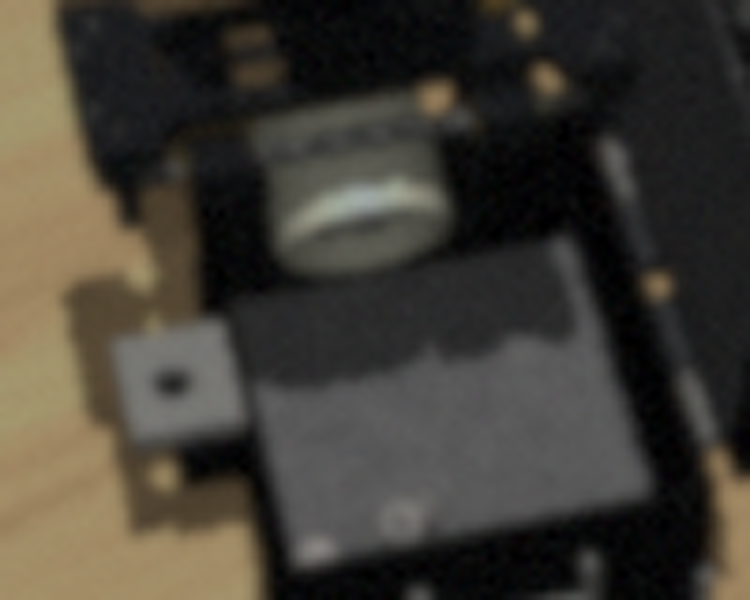

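Two standoffs lie in the case at (315,548) and (400,520), and the cup mouth points down. I check numerically for the rest with the depth image, to save pictures.

```bash
cat >> h.py <<'E'
C=np.array([.566,.027]);EX=np.array([.968,-.25]);EY=np.array([.25,.968])
def cloud(cam):
    p,d=eyes.snapshot(cam);i=eyes.camera_info(cam);K=np.array(i["K"]);T=np.linalg.inv(np.array(i["world_to_cam"]))
    vv,uu=np.mgrid[:420,:560];R=np.stack([(uu-K[0,2])/K[0,0],(vv-K[1,2])/K[1,1],np.ones_like(uu)],-1)*d[...,None]
    W=R@T[:3,:3].T+T[:3,3];W[d<=0]=np.nan
    return p,W
def incase(W):
    q=W[...,:2]-C;return np.stack([q@EX,q@EY,W[...,2]],-1)*1000
E
cat > m.py <<'E'
from h import *
for c in("top","scene"):
    p,W=cloud(c);L=incase(W)
    m=((abs(L[...,0])<84)&(abs(L[...,1])<69)&(L[...,2]>12)&(L[...,2]<32)).astype(np.uint8)
    n,lab,st,ce=cv2.connectedComponentsWithStats(m)
    for k in range(1,n):
        if st[k,4]>8: print(c,st[k],np.round(L[lab==k].mean(0)))
f=[]
for k in range(6): f.append(r.get_state()["contact_force"]);eyes.snapshot("top")
print(np.mean(f,0),r.get_state()["clock"])
E
python3 m.py
```

```text
top [263 159  45  14  88] [83. 15. 22.]
[-0.39222362 -0.08475621 -1.32600454] 9.5
```

```bash
python3 - <<'E'
from h import *
a=eyes.snapshot("top")[0][145:245,235:345];b=eyes.snapshot("scene")[0][150:245,225:325]
cv2.imwrite("pics/h.png",np.hstack([cv2.resize(a,(400,400),interpolation=3),cv2.resize(b,(400,400),interpolation=3)]))
E
```

```text
(no output)
```

View pics/h.png

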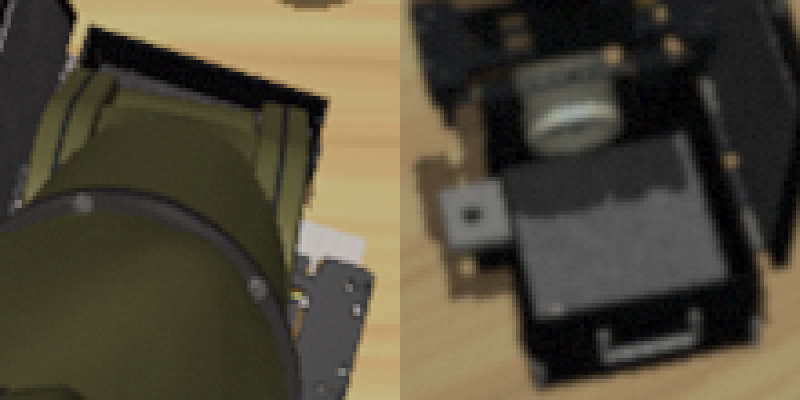

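One standoff shows at the far wall (555,310). By weight, the cup seems to still hold some, so I tilt it further on the rim.

```bash
python3 -m pendant '[{"claw":0.5,"dx":-10,"dy":7,"dz":0,"twist":0},{"claw":0.5,"dx":-20.5,"dy":9.5,"dz":-3,"twist":0},{"claw":0.5,"dx":-20.5,"dy":9.5,"dz":-7,"twist":0},{"claw":0.5,"dx":-18.5,"dy":9,"dz":-11,"twist":0},{"claw":0.5,"dx":-16.5,"dy":8.5,"dz":-15,"twist":0},{"claw":0.5,"dx":-14.5,"dy":8,"dz":-20,"twist":0},{"claw":0.5,"dx":-13,"dy":7.8,"dz":-22,"twist":0},{"claw":0.5,"dx":-13,"dy":7.8,"dz":-22,"twist":0}]'
python3 -m pendant '[{"claw":0.5,"dx":10,"dy":-2.5,"dz":8,"twist":0},{"claw":0.5,"dx":20,"dy":-5,"dz":20,"twist":0},{"claw":0.5,"dx":28,"dy":-7,"dz":24,"twist":0},{"claw":0.5,"dx":18,"dy":-4.5,"dz":24,"twist":0},{"claw":0.5,"dx":28,"dy":-7,"dz":24,"twist":0},{"claw":0.5,"dx":18,"dy":-4.5,"dz":24,"twist":0},{"claw":0.5,"dx":18,"dy":-4.5,"dz":24,"twist":0},{"claw":0.5,"dx":18,"dy":-4.5,"dz":24,"twist":0}]'
python3 m.py
python3 - <<'E'
from h import *
b=eyes.snapshot("scene")[0];cv2.imwrite("/tmp/s2.png",b)
for n in("cup","standoff0"):
    for o in nets.spot_in("scene",n)[:7]:print(n,round(o["confidence"],2),np.round(np.array(o["box"])*[560,420,560,420]))
E
```

```text
clock: 10.4
tool_pos: [0.5054, 0.0243, 0.0645]
eef_rot: [0.992, -0.127, 0.001, 0.0]
contact_force: [1.1, -1.2, 0.2]
opening: 0.681
finger_force: 8.0
clock: 11.2
tool_pos: [0.5213, 0.0202, 0.0885]
eef_rot: [0.992, -0.127, -0.001, 0.0]
contact_force: [-0.3, 0.5, -0.6]
opening: 0.684
finger_force: 8.0
top [263 158  32  10  53] [83. 36. 22.]
scene [269 193  11   9  57] [-33.  -6.  19.]
scene [260 195   8  12  57] [-29. -35.  19.]
[-0.0472027   0.10904667 -0.90896042] 11.6
cup 0.63 [258. 161.  22.  28.]
cup 0.61 [123. 186.  31.  32.]
standoff0 0.51 [257. 200.   7.   4.]
```

```bash
python3 -m pendant '[{"claw":0.5,"dx":0,"dy":0,"dz":15,"twist":0},{"claw":0.5,"dx":0,"dy":0,"dz":0,"twist":0},{"claw":0.5,"dx":15,"dy":-4,"dz":15,"twist":0},{"claw":0.5,"dx":0,"dy":0,"dz":0,"twist":0},{"claw":0.5,"dx":15,"dy":-4,"dz":15,"twist":0},{"claw":0.5,"dx":0,"dy":0,"dz":0,"twist":0},{"claw":0.5,"dx":0,"dy":0,"dz":0,"twist":0}]'
python3 m.py
python3 - <<'E'
from h import *
b=eyes.snapshot("scene")[0][150:240,225:325]
cv2.imwrite("pics/i.png",cv2.resize(b,(660,594),interpolation=3))
E
```

```text
clock: 12.45
tool_pos: [0.5196, 0.0205, 0.0878]
eef_rot: [0.992, -0.126, -0.002, 0.0]
contact_force: [-0.9, 0.4, -0.4]
opening: 0.682
finger_force: 8.0
top [263 159  38  11  64] [83. 27. 23.]
scene [269 193  11   9  56] [-34.  -6.  19.]
scene [260 195   8  11  58] [-29. -36.  19.]
[-0.27741235  0.05383952 -0.6910819 ] 12.85
```

View pics/i.png

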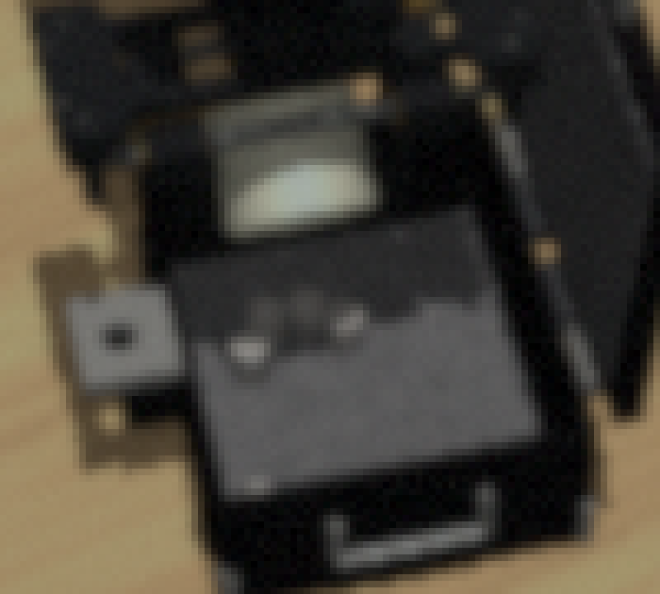

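The case now shows four standoffs at (250,345), (345,320), (265,310) and (300,310), plus those at the far wall, e.g. (260,483). The weight reads like an empty cup. Now I tip the cup back up, using the rim under its mouth side.

```bash
python3 -m pendant '[{"claw":0.5,"dx":-22,"dy":5.7,"dz":3.5,"twist":0},{"claw":0.5,"dx":-34,"dy":8.8,"dz":2.5,"twist":0},{"claw":0.5,"dx":-39.3,"dy":10.1,"dz":2.5,"twist":0},{"claw":0.5,"dx":-43.2,"dy":11.1,"dz":2.5,"twist":0},{"claw":0.5,"dx":-48,"dy":12.4,"dz":1.8,"twist":0},{"claw":0.5,"dx":-53,"dy":13.7,"dz":0.5,"twist":0},{"claw":0.5,"dx":-56,"dy":14.5,"dz":-1.5,"twist":0},{"claw":0.5,"dx":-60,"dy":15.5,"dz":-4,"twist":0}]'
python3 -m pendant '[{"claw":0.5,"dx":-4,"dy":1,"dz":-2.5,"twist":0},{"claw":0.5,"dx":-7.7,"dy":2,"dz":-6.5,"twist":0},{"claw":0.5,"dx":-11.5,"dy":3,"dz":-11,"twist":0},{"claw":0.5,"dx":-14,"dy":3.6,"dz":-15.5,"twist":0},{"claw":0.5,"dx":-16,"dy":4,"dz":-19.5,"twist":0},{"claw":0.5,"dx":-16,"dy":4,"dz":-19.5,"twist":0},{"claw":0.5,"dx":-16,"dy":4,"dz":-19.5,"twist":0}]'
cat > cup.py <<'E'
from h import *
s=r.get_state();t=s["tool_pos"];print(t,s["clock"])
p,W=cloud("scene")
q=W[...,:2]-t[:2];L=np.stack([q@EX,q@EY,W[...,2]-t[2]-.019],-1)*1000
m=(np.hypot(L[...,0],L[...,2])<52)&(abs(L[...,1])<26)&(p.astype(int).sum(-1)>150)&(L[...,2]<42)
P=L[m];print(len(P),np.round(P.min(0)),np.round(P.max(0)))
for h in range(-50,45,6):
    k=abs(P[:,2]-h)<3
    if k.sum()>2: print(h,k.sum(),"X max/mean at |y|<8:",np.round(P[k&(abs(P[:,1])<8)][:,0],0))
E
python3 cup.py
```

```text
clock: 13.7
tool_pos: [0.4624, 0.0356, 0.0846]
eef_rot: [0.992, -0.127, 0.0, 0.0]
contact_force: [-0.0, -0.5, -1.0]
opening: 0.682
finger_force: 8.0
clock: 14.4
tool_pos: [0.4463, 0.0395, 0.0651]
eef_rot: [0.992, -0.127, -0.0, 0.0]
contact_force: [-0.4, -0.0, -0.9]
opening: 0.687
finger_force: 8.0
[0.44632551 0.03950848 0.06512342] 14.4
301 [ -9. -26. -32.] [38. 26. 42.]
-26 22 X max/mean at |y|<8: [-2. -1.  2.  4.  3.  5.  3.  4.  6.  7.  5.  7.]
-20 12 X max/mean at |y|<8: []
10 15 X max/mean at |y|<8: []
16 42 X max/mean at |y|<8: [33. 34. 34. 36. 36. 36.]
22 62 X max/mean at |y|<8: [13. 25. 24. 26. 29. 30. 32. 32. 32. 34. 34. 33. 32. 36. 35. 36. 35.]
28 67 X max/mean at |y|<8: [15. 19. 21. 22. 23. 22. 23. 24. 24. 27. 26. 24. 28. 27. 27. 29. 34. 32.
 33. 36.]
34 54 X max/mean at |y|<8: [12. 12. 11. 12. 14. 12. 14. 16. 15. 15. 14. 16. 19. 17. 19. 17. 18. 22.
 20. 22. 22. 23. 28. 30.]
40 23 X max/mean at |y|<8: [-3. -3. -3.  0.  2.  2. 16. 12. 22.]
```

```bash
python3 -m pendant '[{"claw":0.5,"dx":-8,"dy":2,"dz":10,"twist":0},{"claw":0.5,"dx":-18,"dy":-4,"dz":25,"twist":0},{"claw":0.5,"dx":-18,"dy":-25,"dz":45,"twist":0},{"claw":0.5,"dx":-18,"dy":-60,"dz":50,"twist":0},{"claw":0.5,"dx":-10,"dy":-100,"dz":50,"twist":0},{"claw":0.5,"dx":0,"dy":-125,"dz":50,"twist":0},{"claw":0.5,"dx":0,"dy":-130,"dz":50,"twist":0},{"claw":0.5,"dx":0,"dy":-130,"dz":50,"twist":0}]'
cat > cup2.py <<'E'
from h import *
p,W=cloud("scene");t=r.get_state()["tool_pos"];print(t)
q=W[...,:2]-t[:2];L=np.stack([q@EX,q@EY,W[...,2]-t[2]-.019],-1)*1000
c=pix("scene",t+[0,0,.019]);print(c,eyes.camera_info("scene")["K"][0][0])
for v in range(int(c[1])-14,int(c[1])+18):
    u=np.where((abs(L[v,:,1])<3)&(np.hypot(L[v,:,0],L[v,:,2])<70))[0]
    if len(u): u=u[len(u)//2]; print(v,u,np.round(L[v,u]),p[v,u])
E
python3 cup2.py
```

```text
clock: 15.25
tool_pos: [0.4456, -0.0909, 0.1158]
eef_rot: [0.992, -0.128, -0.0, 0.0]
contact_force: [-0.2, -0.2, -0.7]
opening: 0.684
finger_force: 8.0
[ 0.44544459 -0.08956558  0.11558104]
[217.1230767  164.45177781] 503.46485969937953
153 215 [-1. -0. 44.] [75 85 86]
154 216 [ 2.  2. 43.] [78 87 87]
155 216 [ 3.  1. 40.] [67 73 72]
156 216 [25.  0. 61.] [59 62 61]
157 216 [25. -0. 57.] [53 55 54]
158 217 [29.  2. 57.] [62 67 67]
159 217 [11.  2. 33.] [77 85 85]
160 217 [13.  1. 32.] [84 94 93]
161 217 [20.  1. 36.] [86 96 96]
162 217 [20.  0. 32.] [89 99 99]
163 217 [20. -0. 28.] [109 116 113]
164 218 [24.  2. 29.] [145 152 144]
165 218 [24.  1. 25.] [162 168 160]
166 218 [27.  1. 25.] [166 171 162]
167 218 [31.  0. 25.] [168 173 164]
168 218 [35. -0. 26.] [166 171 162]
169 219 [36.  2. 23.] [162 168 159]
170 219 [35.  1. 18.] [147 152 145]
171 219 [  2.   2. -25.] [116 123 119]
172 219 [  5.   1. -26.] [88 98 97]
173 219 [  6.   1. -29.] [74 86 89]
```

The depth profile shows the cup still about 112° tilted, with its upper lip at (36,20) from the pivot. I repeat the righting, pressing down with the rim just inside the lip.

```bash
python3 -m pendant '[{"claw":0.5,"dx":2,"dy":25,"dz":0,"twist":0},{"claw":0.5,"dx":8,"dy":60,"dz":0,"twist":0},{"claw":0.5,"dx":16,"dy":95,"dz":0,"twist":0},{"claw":0.5,"dx":22,"dy":118,"dz":0,"twist":0},{"claw":0.5,"dx":22,"dy":124,"dz":0,"twist":0},{"claw":0.5,"dx":22,"dy":124,"dz":-10,"twist":0},{"claw":0.5,"dx":22,"dy":124,"dz":-17,"twist":0},{"claw":0.5,"dx":22,"dy":124,"dz":-17,"twist":0}]'
python3 -m pendant '[{"claw":0.5,"dx":0,"dy":0,"dz":-3,"twist":0},{"claw":0.5,"dx":0,"dy":0,"dz":-6,"twist":0},{"claw":0.5,"dx":0,"dy":0,"dz":-9,"twist":0},{"claw":0.5,"dx":0,"dy":0,"dz":-10,"twist":0},{"claw":0.5,"dx":0,"dy":0,"dz":-10,"twist":0}]'
python3 cup2.py
```

```text
clock: 16.1
tool_pos: [0.4668, 0.032, 0.0971]
eef_rot: [0.992, -0.128, -0.001, 0.001]
contact_force: [0.4, -0.0, -0.6]
opening: 0.684
finger_force: 8.0
clock: 16.6
tool_pos: [0.4682, 0.0335, 0.0881]
eef_rot: [0.992, -0.127, -0.0, 0.0]
contact_force: [-0.5, -0.5, -1.2]
opening: 0.679
finger_force: 8.0
[0.46826141 0.03350849 0.08822263]
[263.49771815 160.27388884] 503.46485969937953
149 263 [-2.  1. 43.] [75 84 86]
150 263 [ 1. -0. 42.] [79 87 88]
151 264 [21. -1. 60.] [68 74 74]
152 265 [26.  1. 61.] [71 74 74]
153 265 [27.  0. 58.] [69 72 71]
154 264 [27. -2. 56.] [67 73 73]
155 264 [12.  0. 34.] [79 87 88]
156 264 [18. -1. 37.] [86 96 96]
157 265 [15.  2. 30.] [87 97 98]
158 265 [20.  1. 31.] [ 98 106 105]
159 265 [24.  0. 31.] [124 132 128]
160 266 [23.  3. 26.] [156 162 154]
161 266 [32.  1. 32.] [165 172 163]
162 266 [30.  1. 26.] [168 175 166]
163 266 [35.  0. 28.] [166 174 165]
164 266 [32.  1. 21.] [164 172 164]
165 266 [35. -0. 20.] [155 163 156]
166 266 [39. -1. 21.] [132 141 136]
167 264 [  2.  -0. -25.] [114 124 120]
168 265 [  3.   2. -29.] [81 90 89]
169 265 [  8.   1. -28.] [54 60 59]
170 265 [  8.   1. -32.] [24 28 29]
171 265 [ 11.   1. -32.] [8 9 7]
172 265 [ 11.   1. -37.] [8 8 7]
173 265 [  6.   1. -47.] [8 7 6]
174 265 [ 11.   0. -45.] [10  8  8]
175 265 [ 11.   0. -50.] [7 9 8]
176 265 [  6.   1. -60.] [8 9 8]
177 265 [  7.   0. -63.] [5 7 6]
```

```bash
python3 -m pendant '[{"claw":0.5,"dx":0,"dy":0,"dz":8,"twist":0},{"claw":0.5,"dx":6,"dy":-1.5,"dz":10,"twist":0},{"claw":0.5,"dx":6,"dy":-1.5,"dz":6,"twist":0},{"claw":0.5,"dx":6,"dy":-1.5,"dz":2,"twist":0},{"claw":0.5,"dx":6,"dy":-1.5,"dz":0,"twist":0},{"claw":0.5,"dx":6,"dy":-1.5,"dz":-2,"twist":0},{"claw":0.5,"dx":6,"dy":-1.5,"dz":-2,"twist":0}]'
python3 cup2.py | awk 'NR==1||NR>8'
```

```text
clock: 17.35
tool_pos: [0.4743, 0.032, 0.0859]
eef_rot: [0.992, -0.127, -0.0, 0.0]
contact_force: [0.6, -0.0, -0.5]
opening: 0.68
finger_force: 8.0
[0.47432871 0.03199176 0.08608784]
156 266 [28.  1. 57.] [61 68 67]
157 265 [11.  1. 34.] [76 84 84]
158 265 [18.  0. 38.] [85 94 93]
159 265 [17.  0. 33.] [87 98 97]
160 265 [21. -1. 34.] [ 90 100 100]
161 266 [19.  2. 27.] [115 123 121]
162 266 [25.  1. 30.] [148 156 148]
163 266 [27.  0. 29.] [163 169 161]
164 266 [30. -0. 28.] [166 173 164]
165 266 [31. -0. 25.] [167 176 167]
166 267 [34.  2. 24.] [166 175 165]
167 267 [35.  1. 22.] [160 168 160]
168 267 [38.  1. 20.] [141 149 143]
169 265 [  1.   2. -27.] [119 127 124]
170 265 [  6.   0. -24.] [85 93 93]
171 265 [  6.   0. -28.] [59 66 66]
172 265 [ -1.   1. -42.] [28 34 33]
173 265 [ -0.   1. -45.] [13 13 12]
174 265 [  6.  -0. -41.] [5 7 6]
175 265 [  6.  -0. -46.] [12 12 13]
176 265 [  6.  -0. -51.] [7 9 6]
177 266 [  4.   3. -57.] [4 2 1]
178 265 [ -0.   0. -67.] [6 6 4]
179 265 [  2.  -0. -69.] [3 1 2]
```

The cup has slid about 8 mm off-centre in the pads, so its underside is 23 mm from the pivot. I redo the righting with that geometry.

```bash
python3 -m pendant '[{"claw":0.5,"dx":-1.2,"dy":0.3,"dz":-1.5,"twist":0},{"claw":0.5,"dx":-2.5,"dy":0.6,"dz":-3,"twist":0},{"claw":0.5,"dx":-4.5,"dy":1.1,"dz":-4.5,"twist":0},{"claw":0.5,"dx":-6.3,"dy":1.6,"dz":-6,"twist":0},{"claw":0.5,"dx":-9,"dy":2.3,"dz":-7,"twist":0},{"claw":0.5,"dx":-12,"dy":3,"dz":-8,"twist":0},{"claw":0.5,"dx":-12,"dy":3,"dz":-8,"twist":0}]'
python3 cup2.py | awk 'NR==1||NR>8'
```

```text
clock: 18.1
tool_pos: [0.4614, 0.0353, 0.078]
eef_rot: [0.992, -0.127, -0.001, 0.0]
contact_force: [-0.3, -0.1, 0.7]
opening: 0.675
finger_force: 8.0
[0.46167651 0.03524503 0.07809498]
155 264 [17.  0. 42.] [66 73 74]
156 264 [16.  0. 38.] [78 87 87]
157 265 [24.  2. 42.] [100 110 107]
158 265 [23.  2. 37.] [129 137 132]
159 265 [23.  1. 33.] [154 163 155]
160 265 [28.  0. 35.] [160 170 161]
161 266 [32.  2. 35.] [146 154 147]
162 265 [32. -1. 31.] [118 128 122]
163 263 [ -4.   0. -13.] [102 112 110]
164 264 [ -3.   3. -18.] [83 94 92]
165 264 [  5.   1. -11.] [83 92 92]
166 264 [  2.   1. -20.] [80 90 91]
167 264 [  8.   0. -17.] [82 92 93]
168 265 [ 12.   2. -17.] [82 92 91]
169 265 [ 15.   1. -17.] [80 90 90]
170 265 [ 16.   1. -20.] [79 89 88]
171 265 [ 13.   1. -28.] [68 77 76]
172 265 [ 14.   1. -31.] [47 52 51]
173 265 [ 17.   0. -32.] [15 18 17]
174 265 [ 15.   1. -39.] [11 12 12]
175 265 [ 17.   0. -41.] [6 7 5]
176 265 [ 17.  -0. -45.] [5 6 8]
177 265 [ 17.  -0. -49.] [11 11  9]
```

Righting works, but the cup is creeping off the pads. Instead I lay it on its side on open bench and regrip it near its bottom, on its axis.

```bash
python3 -m pendant '[{"claw":0.5,"dx":-6,"dy":1.5,"dz":12,"twist":0},{"claw":0.5,"dx":-12,"dy":-10,"dz":32,"twist":0},{"claw":0.5,"dx":-20,"dy":-40,"dz":45,"twist":0},{"claw":0.5,"dx":-22,"dy":-85,"dz":45,"twist":0},{"claw":0.5,"dx":-22,"dy":-130,"dz":45,"twist":0},{"claw":0.5,"dx":-22,"dy":-170,"dz":35,"twist":0},{"claw":0.5,"dx":-22,"dy":-190,"dz":10,"twist":0},{"claw":0.5,"dx":-22,"dy":-195,"dz":-20,"twist":0}]'
python3 -m pendant '[{"claw":0.5,"dx":0,"dy":0,"dz":-20,"twist":0},{"claw":0.5,"dx":0,"dy":0,"dz":-38,"twist":0},{"claw":0.5,"dx":0,"dy":0,"dz":-45,"twist":0},{"claw":0.5,"dx":0,"dy":0,"dz":-49,"twist":0},{"claw":0.5,"dx":0,"dy":0,"dz":-52,"twist":0},{"claw":0.5,"dx":0,"dy":0,"dz":-52,"twist":0}]'
python3 cup2.py | awk 'NR==1||NR>5'
```

```text
clock: 18.95
tool_pos: [0.4405, -0.164, 0.059]
eef_rot: [0.992, -0.129, 0.002, 0.001]
contact_force: [0.3, -0.3, -1.2]
opening: 0.683
finger_force: 8.0
clock: 19.55
tool_pos: [0.4426, -0.1606, 0.0084]
eef_rot: [0.992, -0.127, -0.001, -0.0]
contact_force: [-0.6, 0.2, -0.5]
opening: 0.685
finger_force: 8.0
[ 0.44256221 -0.16062017  0.0084891 ]
192 196 [24.  2. 59.] [65 68 69]
193 196 [29.  1. 61.] [64 66 64]
194 196 [29.  1. 57.] [66 71 71]
195 196 [16. -0. 36.] [76 85 84]
196 197 [20.  2. 37.] [ 99 106 104]
197 197 [25.  1. 39.] [132 137 132]
198 197 [27.  1. 37.] [158 163 155]
199 197 [30.  0. 37.] [165 170 162]
200 197 [31. -0. 34.] [156 161 154]
201 198 [ -3.   0. -16.] [118 125 121]
202 199 [  1.   2. -16.] [85 95 94]
203 199 [ -0.   2. -22.] [81 91 91]
204 199 [  2.   1. -24.] [80 91 90]
205 199 [ 12.   1. -15.] [82 92 92]
206 199 [ 12.   0. -19.] [82 92 91]
207 199 [ 14.  -0. -21.] [80 89 90]
208 200 [ 18.   2. -21.] [75 86 88]
209 200 [ 13.   1. -33.] [62 76 82]
210 200 [ 19.   1. -29.] [58 79 91]
211 200 [ 21.   0. -31.] [ 77 106 121]
212 200 [ 28.  -0. -26.] [ 95 133 148]
213 201 [ 30.   2. -29.] [109 149 161]
214 201 [ 33.   2. -29.] [109 151 162]
215 201 [ 36.   1. -30.] [106 147 160]
```

```bash
python3 -m pendant '[{"claw":0.5,"dx":0,"dy":0,"dz":-3,"twist":0},{"claw":0.5,"dx":0,"dy":0,"dz":-5,"twist":0},{"claw":0.5,"dx":0,"dy":0,"dz":-5,"twist":0},{"claw":0.8,"dx":0,"dy":0,"dz":-5,"twist":0},{"claw":0.8,"dx":0,"dy":0,"dz":-3,"twist":0},{"claw":0.8,"dx":0,"dy":0,"dz":0,"twist":0},{"claw":0.8,"dx":0,"dy":0,"dz":4,"twist":0},{"claw":0.8,"dx":0,"dy":0,"dz":4,"twist":0}]'
python3 cup2.py | awk 'NR==1||NR>5'
python3 - <<'E'
from h import *
p,W=cloud("top");t=r.get_state()["tool_pos"];q=W[...,:2]-t[:2];L=np.stack([q@EX,q@EY,W[...,2]],-1)*1000
m=(p.min(-1)>70)&(L[...,2]>12)&(L[...,2]<75)&(np.hypot(L[...,0],L[...,1])<70);print(m.sum(),L[m].min(0),L[m].max(0),L[m].mean(0))
E
```

```text
clock: 20.4
tool_pos: [0.4424, -0.1606, 0.0124]
eef_rot: [0.992, -0.126, -0.001, -0.0]
contact_force: [-0.0, 0.1, 0.1]
opening: 0.797
finger_force: 0.1
[ 0.44233688 -0.16062655  0.01214735]
191 195 [26.  0. 63.] [62 66 65]
192 196 [25.  2. 56.] [64 66 66]
193 196 [29.  1. 57.] [62 67 67]
194 196 [11. -0. 31.] [69 77 78]
195 197 [15.  2. 30.] [76 85 86]
196 197 [15.  1. 26.] [79 89 89]
197 197 [18.  1. 25.] [ 93 104 102]
198 197 [23.  1. 27.] [104 117 113]
199 197 [-18.  -2. -29.] [ 95 106 103]
200 198 [-13.   0. -28.] [79 88 88]
201 199 [-11.   2. -31.] [75 85 84]
202 199 [ -4.   2. -27.] [76 85 85]
203 199 [ -4.   1. -30.] [76 84 85]
204 199 [  1.   1. -28.] [76 86 85]
205 199 [  5.   1. -28.] [75 85 84]
206 199 [  9.   0. -28.] [77 87 87]
207 200 [ 15.   2. -25.] [ 98 109 107]
208 200 [ 15.   2. -30.] [127 142 136]
209 200 [ 21.   2. -26.] [145 163 156]
210 200 [ 21.   1. -30.] [141 158 152]
211 200 [ 25.   0. -29.] [121 142 143]
212 200 [ 26.  -0. -32.] [109 140 151]
213 201 [ 30.   2. -33.] [109 149 160]
214 201 [ 34.   2. -32.] [110 151 162]Traceback (most recent call last):
  File "<stdin>", line 3, in <module>
    return umr_minimum(a, axis, None, out, keepdims, initial, where)
ValueError: zero-size array to reduction operation minimum which has no identity
```

The cup is lying flat, with its lip at +23 mm and its bottom at -25 mm. I regrip it 12 mm from the bottom and lift.

```bash
python3 -m pendant '[{"claw":0.8,"dx":-7,"dy":1.8,"dz":0,"twist":0},{"claw":0.8,"dx":-12.5,"dy":3.2,"dz":0,"twist":0},{"claw":0.8,"dx":-12.5,"dy":3.2,"dz":0,"twist":0},{"claw":0.5,"dx":-12.5,"dy":3.2,"dz":0,"twist":0},{"claw":0.5,"dx":-12.5,"dy":3.2,"dz":0,"twist":0},{"claw":0.5,"dx":-12.5,"dy":3.2,"dz":0,"twist":0},{"claw":0.5,"dx":-12.5,"dy":3.2,"dz":20,"twist":0},{"claw":0.5,"dx":-12.5,"dy":3.2,"dz":50,"twist":0}]' 10
python3 -m pendant '[{"claw":0.5,"dx":2,"dy":15,"dz":30,"twist":0},{"claw":0.5,"dx":6,"dy":50,"dz":50,"twist":0},{"claw":0.5,"dx":10,"dy":90,"dz":50,"twist":0},{"claw":0.5,"dx":14,"dy":130,"dz":50,"twist":0},{"claw":0.5,"dx":18,"dy":170,"dz":50,"twist":0},{"claw":0.5,"dx":20.5,"dy":190,"dz":48,"twist":0},{"claw":0.5,"dx":20.5,"dy":196,"dz":38,"twist":0},{"claw":0.5,"dx":20.5,"dy":196,"dz":30,"twist":0}]'
python3 cup2.py | awk 'NR==1||NR>5'
```

```text
clock: 21.3
tool_pos: [0.4285, -0.1571, 0.0611]
eef_rot: [0.992, -0.128, -0.003, -0.001]
contact_force: [0.1, -0.9, -0.8]
opening: 0.687
finger_force: 10.0
clock: 22.1
tool_pos: [0.4501, 0.0408, 0.0912]
eef_rot: [0.992, -0.126, -0.002, -0.001]
contact_force: [-0.9, -1.0, 0.1]
opening: 0.686
finger_force: 10.0
[0.44968723 0.03972494 0.09044644]
147 264 [26.  1. 57.] [55 58 57]
148 263 [ 2.  2. 27.] [62 68 67]
149 263 [ 7.  1. 29.] [69 77 77]
150 263 [10.  1. 28.] [76 84 84]
151 264 [17.  2. 31.] [76 86 86]
152 264 [20.  1. 31.] [88 99 97]
153 264 [22.  1. 30.] [115 130 125]
154 264 [28. -1. 32.] [140 157 150]
155 265 [28.  2. 27.] [152 171 163]
156 265 [34.  1. 30.] [144 161 153]
157 265 [34.  1. 26.] [121 134 130]
159 263 [ -7.   2. -27.] [86 95 94]
160 263 [ -4.   1. -28.] [77 86 86]
161 263 [ -2.   1. -30.] [76 86 85]
162 263 [  1.   0. -31.] [73 82 83]
163 264 [  4.   2. -32.] [75 85 85]
164 264 [ 10.   1. -29.] [76 86 85]
165 264 [ 14.   0. -28.] [76 85 85]
166 265 [ 17.   2. -30.] [77 88 87]
167 265 [ 26.   1. -24.] [ 93 104 101]
168 265 [ 27.   0. -27.] [120 134 129]
169 265 [ 29.  -0. -28.] [141 159 151]
170 266 [ 33.   2. -29.] [146 162 155]
171 266 [ 35.   1. -30.] [124 136 131]
```

```bash
python3 -m pendant '[{"claw":0.5,"dx":0,"dy":0,"dz":-5,"twist":0},{"claw":0.5,"dx":-2.4,"dy":0.6,"dz":-8.5,"twist":0},{"claw":0.5,"dx":-4.8,"dy":1.2,"dz":-11.5,"twist":0},{"claw":0.5,"dx":-7,"dy":1.8,"dz":-14.5,"twist":0},{"claw":0.5,"dx":-9,"dy":2.3,"dz":-17.5,"twist":0},{"claw":0.5,"dx":-10.5,"dy":2.7,"dz":-20,"twist":0},{"claw":0.5,"dx":-12,"dy":3,"dz":-23,"twist":0},{"claw":0.5,"dx":-14,"dy":3.5,"dz":-27,"twist":0}]'
python3 -m pendant '[{"claw":0.5,"dx":0,"dy":0,"dz":-3,"twist":0},{"claw":0.5,"dx":-0.5,"dy":0,"dz":-6,"twist":0},{"claw":0.5,"dx":-0.5,"dy":0,"dz":-6,"twist":0}]'
python3 cup2.py | awk 'NR==1||NR>5'
```

```text
clock: 22.95
tool_pos: [0.4359, 0.0421, 0.0644]
eef_rot: [0.992, -0.127, -0.002, -0.0]
contact_force: [0.5, 0.4, 0.7]
opening: 0.687
finger_force: 10.1
clock: 23.25
tool_pos: [0.435, 0.0422, 0.0582]
eef_rot: [0.992, -0.127, -0.002, -0.0]
contact_force: [-1.3, 0.6, 0.1]
opening: 0.687
finger_force: 10.1
[0.43500628 0.04222513 0.0583502 ]
149 260 [ 5. -3. 44.] [64 71 71]
150 263 [25.  2. 61.] [61 63 62]
151 263 [30.  1. 62.] [56 58 58]
152 263 [27.  1. 55.] [64 70 70]
153 260 [-19.   0.   2.] [70 74 76]
154 261 [-14.   2.   1.] [83 92 92]
155 261 [-13.   2.  -2.] [84 95 94]
156 261 [-14.   2.  -6.] [85 94 95]
157 261 [-13.   1.  -9.] [85 94 94]
158 261 [-5. -0. -4.] [85 95 95]
159 261 [-5. -0. -9.] [83 94 94]
160 261 [ -7.  -0. -15.] [82 92 92]
161 262 [ -1.   2. -13.] [84 95 94]
162 262 [ -0.   1. -17.] [85 95 95]
163 262 [ -2.   1. -23.] [83 94 94]
164 262 [  1.   1. -23.] [85 96 95]
165 262 [  3.   0. -25.] [87 96 96]
166 263 [  4.   3. -29.] [85 96 95]
167 263 [ 11.   1. -25.] [89 99 99]
168 264 [ 27.   1. -11.] [111 122 120]
169 265 [46.  1.  6.] [118 128 124]
170 265 [41.  1. -4.] [84 92 88]
171 265 [43.  1. -6.] [42 45 43]
172 264 [ 41.  -2. -11.] [10  9  9]
173 265 [ 44.   0. -13.] [11  8  9]
174 265 [ 44.   0. -16.] [ 9 10  8]
175 265 [ 44.   0. -21.] [11  9 11]
```

Now the cup is about 50° from upright: its floor is visible and its lip is at (44,0). I carry it to open bench, press it down to finish righting, and release.

```bash
python3 -m pendant '[{"claw":0.5,"dx":-3,"dy":0.7,"dz":20,"twist":0},{"claw":0.5,"dx":-3,"dy":-8,"dz":48,"twist":0},{"claw":0.5,"dx":0,"dy":-40,"dz":55,"twist":0},{"claw":0.5,"dx":5,"dy":-85,"dz":55,"twist":0},{"claw":0.5,"dx":10,"dy":-130,"dz":55,"twist":0},{"claw":0.5,"dx":15,"dy":-175,"dz":40,"twist":0},{"claw":0.5,"dx":15,"dy":-198,"dz":10,"twist":0},{"claw":0.5,"dx":15,"dy":-202,"dz":-25,"twist":0}]'
python3 -m pendant '[{"claw":0.5,"dx":0,"dy":0,"dz":-15,"twist":0},{"claw":0.5,"dx":-1,"dy":0,"dz":-19,"twist":0},{"claw":0.5,"dx":-5,"dy":1.2,"dz":-22,"twist":0},{"claw":0.5,"dx":-9,"dy":2.2,"dz":-24.5,"twist":0},{"claw":0.5,"dx":-13,"dy":3.2,"dz":-27,"twist":0},{"claw":0.5,"dx":-16.5,"dy":4.1,"dz":-29,"twist":0},{"claw":0.5,"dx":-16.5,"dy":4.1,"dz":-29,"twist":0}]'
python3 cup2.py | awk 'NR==1||NR>5'
```

```text
clock: 24.1
tool_pos: [0.4517, -0.1652, 0.0336]
eef_rot: [0.992, -0.13, 0.001, 0.002]
contact_force: [-0.0, 0.4, -0.2]
opening: 0.686
finger_force: 10.1
clock: 24.8
tool_pos: [0.4365, -0.1562, 0.0072]
eef_rot: [0.992, -0.126, -0.003, -0.001]
contact_force: [-0.1, 1.0, 5.5]
opening: 0.687
finger_force: 10.2
[ 0.43644592 -0.15615065  0.00714858]
190 196 [25. -0. 61.] [55 59 59]
191 197 [28.  2. 60.] [56 59 58]
192 197 [26.  1. 54.] [67 72 71]
193 198 [-13.   1.  -1.] [80 89 89]
194 198 [-10.   1.  -1.] [88 98 98]
195 198 [-10.   0.  -6.] [ 90 100 100]
196 198 [-8. -0. -7.] [88 99 99]
197 199 [ -6.   2. -11.] [89 99 99]
198 199 [ -4.   1. -12.] [ 89 100  99]
199 199 [  0.   1. -11.] [88 99 98]
200 199 [ -0.   0. -16.] [ 91 101 101]
201 199 [  4.  -0. -16.] [89 99 99]
202 200 [  9.   2. -14.] [ 90 100 100]
203 200 [ 10.   2. -17.] [ 93 102 101]
204 200 [  9.   1. -23.] [104 111 110]
205 200 [39.  2. 12.] [116 121 119]
206 200 [38.  1.  6.] [ 96 106 106]
207 201 [ 14.   2. -31.] [60 76 84]
208 201 [ 21.   2. -26.] [52 70 83]
209 201 [ 24.   1. -27.] [47 67 80]
210 201 [ 27.   1. -28.] [49 70 82]
211 201 [ 29.   0. -29.] [ 64  87 101]
212 201 [ 33.  -0. -28.] [ 84 117 129]
213 202 [ 36.   2. -29.] [105 145 156]
```

```bash
python3 -m pendant '[{"claw":0.5,"dx":-3,"dy":0.7,"dz":-1,"twist":0},{"claw":0.5,"dx":-5,"dy":1.2,"dz":-2,"twist":0},{"claw":0.5,"dx":-5,"dy":1.2,"dz":-1,"twist":0},{"claw":0.72,"dx":-5,"dy":1.2,"dz":0,"twist":0},{"claw":0.75,"dx":-5,"dy":1.2,"dz":1,"twist":0},{"claw":0.78,"dx":-5,"dy":1.2,"dz":2,"twist":0},{"claw":0.9,"dx":-5,"dy":1.2,"dz":4,"twist":0},{"claw":1,"dx":-5,"dy":1.2,"dz":4,"twist":0}]' 3
python3 cup2.py | awk 'NR==1||NR>5'
```

```text
clock: 25.65
tool_pos: [0.4315, -0.1555, 0.0109]
eef_rot: [0.992, -0.127, -0.004, -0.001]
contact_force: [0.1, 0.2, -0.3]
opening: 0.939
finger_force: 0.0
[ 0.43162738 -0.15551999  0.01082159]
188 196 [24.  1. 59.] [57 59 59]
189 196 [27.  1. 58.] [60 61 61]
190 197 [-39.  -0. -29.] [67 73 73]
191 198 [-35.   2. -30.] [74 82 83]
192 198 [-28.   2. -25.] [75 85 85]
193 198 [11.  3. 20.] [74 83 83]
194 198 [ 8.  2. 12.] [69 78 78]
195 198 [9. 2. 9.] [66 74 74]
196 198 [11.  1.  7.] [67 75 74]
197 198 [12.  0.  3.] [68 77 77]
198 198 [10. -0. -3.] [67 77 77]
199 199 [12.  2. -6.] [68 76 76]
200 199 [  7.   1. -16.] [66 74 74]
201 199 [  7.   0. -21.] [66 75 74]
202 199 [  8.  -0. -25.] [67 75 75]
203 200 [  8.   2. -30.] [63 75 80]
204 200 [ 10.   1. -32.] [ 69  91 104]
205 200 [ 15.   1. -29.] [ 88 119 141]
206 200 [ 15.   0. -34.] [ 95 132 156]
207 200 [ 21.  -0. -32.] [100 138 160]
208 201 [ 23.   2. -34.] [102 140 161]
209 201 [ 28.   2. -31.] [101 140 160]
210 201 [ 32.   1. -31.] [103 141 161]
211 201 [ 32.   1. -35.] [105 144 161]
```

The cup stands upright: its front wall is vertical from bench to 48 mm and its floor is level. I raise clear and inspect the lid, cup and standoffs.

```bash
python3 -m pendant '[{"claw":1,"dx":0,"dy":0,"dz":20,"twist":0},{"claw":1,"dx":0,"dy":0,"dz":60,"twist":0},{"claw":1,"dx":0,"dy":0,"dz":105,"twist":0},{"claw":1,"dx":0,"dy":0,"dz":150,"twist":0},{"claw":0.5,"dx":0,"dy":0,"dz":200,"twist":0},{"claw":0,"dx":0,"dy":0,"dz":245,"twist":0},{"claw":0,"dx":0,"dy":0,"dz":285,"twist":0},{"claw":0,"dx":0,"dy":0,"dz":300,"twist":0}]' 20
cat > chk.py <<'E'
from h import *
np.set_printoptions(precision=3,suppress=True)
print(r.get_state()["tool_pos"],r.get_state()["clock"])
for c in("scene","top"):
    p,W=cloud(c);L=incase(W);cv2.imwrite(f"/tmp/k_{c}.png",p)
    m=(abs(L[...,0])<85)&(L[...,1]>60)&(L[...,1]<140)&(L[...,2]>95)&(L[...,2]<290)&(p.max(-1)<70)
    P=L[m]
    if len(P)>30:
        for lo in range(100,280,30):
            k=(P[:,2]>=lo)&(P[:,2]<lo+30)
            if k.sum()>3: print(c,"lid z",lo+15,k.sum(),"y med",np.median(P[k][:,1]),"x",P[k][:,0].min(),P[k][:,0].max())
    for n in("cup","lid_hole","pin"):
        for o in nets.place_of(c,n)[:3]:
            u,v=np.array(o["position"])*[560,420];print(c,n,round(o["confidence"],2),at_z(c,u,v,0),int(u),int(v))
    m=((abs(L[...,0])<84)&(abs(L[...,1])<69)&(L[...,2]>13)&(L[...,2]<32)).astype(np.uint8)
    n,lab,st,ce=cv2.connectedComponentsWithStats(m)
    for k in range(1,n):
        if st[k,4]>8: print(c,"standoff?",st[k],L[lab==k].mean(0))
    m=(W[...,2]>.04)&(W[...,2]<.056)&(W[...,0]>.36)&(W[...,0]<.48)&(W[...,1]>-.22)&(W[...,1]<-.08)
    P=W[m];print(c,"cup rim",len(P),P.mean(0) if len(P) else 0, cv2.minEnclosingCircle(P[:,:2].astype(np.float32)) if len(P) else 0)
E
python3 chk.py
```

```text
clock: 26.5
tool_pos: [0.4326, -0.1564, 0.3141]
eef_rot: [0.992, -0.127, -0.002, -0.001]
contact_force: [0.7, 0.3, -0.7]
opening: 0.661
finger_force: 0.0
[ 0.433 -0.156  0.314] 26.5
scene lid z 115 194 y med 82.90495441950404 x -81.4109448143478 84.90910697125467
scene lid z 145 212 y med 85.51391118294569 x -80.67841868824233 84.53705223333613
scene lid z 175 220 y med 88.20277726321078 x -82.08233500200454 84.36654711923052
scene lid z 205 249 y med 90.93416703966322 x -82.04106761662143 83.99208007135925
scene lid z 235 311 y med 95.890536753999 x -84.30623242371382 84.94941277809963
scene lid z 265 38 y med 97.45006301342552 x -23.47796252890665 23.26382687321804
scene cup 0.78 [ 0.415 -0.153  0.   ] 197 196
scene cup 0.67 [0.554 0.028 0.   ] 276 207
scene cup 0.57 [ 0.383 -0.306  0.   ] 142 208
scene lid_hole 0.58 [0.393 0.263 0.   ] 320 140
scene pin 0.65 [0.356 0.289 0.   ] 321 129
scene pin 0.64 [0.439 0.295 0.   ] 337 146
scene standoff? [269 193  11   9  55] [-33.068  -6.108  19.748]
scene standoff? [260 195   8  11  55] [-29.505 -35.328  19.429]
scene cup rim 106 [ 0.413 -
[... 381 characters left out ...]
644 84.63821444880635
top lid z 235 676 y med 96.52766389548991 x -84.98904430558521 84.96419014374317
top lid z 265 93 y med 96.62265652221173 x -25.12783232572153 18.114171943540622
top cup 0.5 [ 0.412 -0.154  0.   ] 359 273
top lid_hole 0.69 [0.648 0.177 0.   ] 219 166
top pin 0.49 [0.433 0.304 0.   ] 158 257
top pin 0.47 [0.348 0.297 0.   ] 159 295
top standoff? [263 159  58  18 102] [82.691 -0.247 22.49 ]
top standoff? [281 171  10   9  53] [62.504  9.023 17.703]
top standoff? [306 185  10  10  52] [ 46.321 -56.053  18.08 ]
top standoff? [274 212  26  15 157] [-36.036 -20.897  21.355]
top cup rim 43 [ 0.391 -0.149  0.047] ((0.4083784818649292, -0.15275415778160095), 0.03071894496679306)
```

```bash
python3 - <<'E'
import cv2,numpy as np
t=cv2.imread("/tmp/k_top.png");s=cv2.imread("/tmp/k_scene.png")
f=lambda a:cv2.convertScaleAbs(cv2.resize(a,(400,400),interpolation=3),alpha=1.6)
cv2.imwrite("pics/j.png",np.hstack([f(t[150:240,245:335]),np.vstack([cv2.resize(f(s[175:230,245:315]),(400,280)),cv2.resize(f(s[170:210,175:255]),(400,200))[:200]])[:400]]))
E
```

```text
(no output)
```

View pics/j.png

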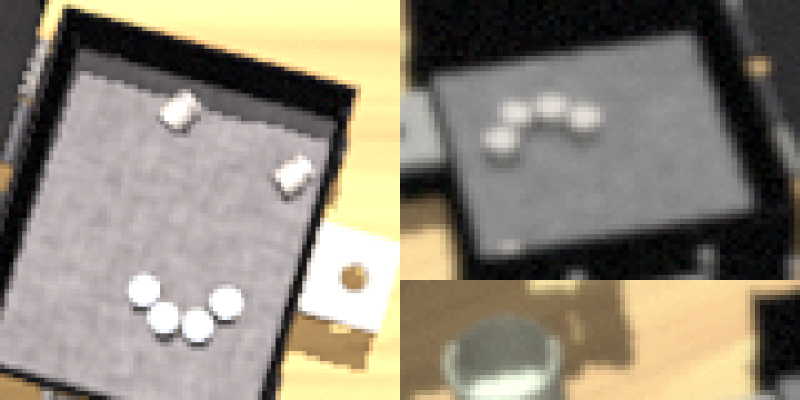

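All six standoffs are in the case: four at (145,290), (165,318), (198,325) and (226,302), and two at (180,110) and (292,175). The white cup stands upright and empty. Now I move behind the lid with the fingers shut.

```bash
python3 -m pendant '[{"claw":0,"dx":8,"dy":25,"dz":0,"twist":0},{"claw":0,"dx":22,"dy":70,"dz":0,"twist":0},{"claw":0,"dx":36,"dy":115,"dz":0,"twist":0},{"claw":0,"dx":50,"dy":160,"dz":0,"twist":0},{"claw":0,"dx":64,"dy":205,"dz":0,"twist":0},{"claw":0,"dx":78,"dy":250,"dz":0,"twist":0},{"claw":0,"dx":92,"dy":295,"dz":0,"twist":0},{"claw":0,"dx":105,"dy":335,"dz":0,"twist":0}]'
python3 -m pendant '[{"claw":0,"dx":0,"dy":0,"dz":0,"twist":0},{"claw":0,"dx":0,"dy":0,"dz":-10,"twist":0},{"claw":0,"dx":0,"dy":0,"dz":-40,"twist":0},{"claw":0,"dx":0,"dy":0,"dz":-75,"twist":0},{"claw":0,"dx":0,"dy":0,"dz":-100,"twist":0},{"claw":0,"dx":0,"dy":0,"dz":-109,"twist":0},{"claw":0,"dx":0,"dy":0,"dz":-109,"twist":0}]'
```

```text
clock: 27.7
tool_pos: [0.5365, 0.1822, 0.3094]
eef_rot: [0.992, -0.126, -0.005, -0.001]
contact_force: [1.0, 0.3, 0.4]
opening: 0.003
finger_force: 0.0
clock: 28.4
tool_pos: [0.5356, 0.1777, 0.2006]
eef_rot: [0.992, -0.128, -0.006, 0.0]
contact_force: [0.0, -0.0, 0.0]
opening: 0.002
finger_force: 0.0
```

```bash
python3 -m pendant '[{"claw":0,"dx":-4,"dy":-15.5,"dz":2,"twist":0},{"claw":0,"dx":-7,"dy":-27,"dz":2,"twist":0},{"claw":0,"dx":-11,"dy":-42.5,"dz":2,"twist":0},{"claw":0,"dx":-15,"dy":-58,"dz":1.5,"twist":0},{"claw":0,"dx":-19,"dy":-73.5,"dz":-3,"twist":0},{"claw":0,"dx":-23,"dy":-89,"dz":-8,"twist":0},{"claw":0,"dx":-26.5,"dy":-102.5,"dz":-16,"twist":0},{"claw":0,"dx":-30,"dy":-116,"dz":-25,"twist":0}]'
python3 -m pendant '[{"claw":0,"dx":-2.5,"dy":-11,"dz":-11,"twist":0},{"claw":0,"dx":-5.5,"dy":-21,"dz":-24,"twist":0},{"claw":0,"dx":-8,"dy":-30,"dz":-38,"twist":0},{"claw":0,"dx":-9.5,"dy":-37,"dz":-53,"twist":0},{"claw":0,"dx":-10.5,"dy":-41,"dz":-66,"twist":0},{"claw":0,"dx":-11,"dy":-43,"dz":-74,"twist":0},{"claw":0,"dx":-11,"dy":-43,"dz":-77,"twist":0},{"claw":0,"dx":-11,"dy":-43,"dz":-77,"twist":0}]'
```

```text
clock: 29.2
tool_pos: [0.5075, 0.0616, 0.1785]
eef_rot: [0.992, -0.127, -0.002, -0.001]
contact_force: [1.2, 2.1, 1.5]
opening: 0.006
finger_force: 1.4
clock: 30.0
tool_pos: [0.4956, 0.0203, 0.1]
eef_rot: [0.992, -0.127, -0.004, -0.001]
contact_force: [0.4, -0.5, -0.6]
opening: 0.007
finger_force: 0.0
```

```bash
python3 -m pendant '[{"claw":0,"dx":0,"dy":0,"dz":-3,"twist":0},{"claw":0,"dx":0,"dy":0,"dz":-5,"twist":0},{"claw":0,"dx":0,"dy":0,"dz":-5,"twist":0}]'
cat > lid.py <<'E'
from h import *
np.set_printoptions(precision=3,suppress=True)
s=r.get_state();print(s["tool_pos"],s["clock"])
for c in("scene","top"):
    p,W=cloud(c);L=incase(W)
    for a,b in((-60,-30),(-30,0),(0,30),(30,60)):
        m=(L[...,0]>20)&(L[...,0]<80)&(L[...,1]>a)&(L[...,1]<b)&(L[...,2]>60)&(L[...,2]<300)
        if m.sum()>5:print(c,(a+b)/2,m.sum(),np.median(L[m][:,2]))
    m=(abs(L[...,0])<19)&(L[...,1]<-82)&(L[...,1]>-108)&(L[...,2]>60)&(L[...,2]<110)
    if m.sum()>5:print(c,"lug",m.sum(),np.percentile(L[m][:,2],[10,50,90]))
    for o in nets.place_of(c,"lid_hole")[:2]:
        u,v=np.array(o["position"])*[560,420];w=at_z(c,u,v,.092);print(c,o["confidence"],u,v,w,incase(w[None])[0])
E
python3 lid.py
```

```text
clock: 30.3
tool_pos: [0.4958, 0.0203, 0.0949]
eef_rot: [0.992, -0.127, -0.004, -0.001]
contact_force: [-0.8, -1.5, 1.9]
opening: 0.006
finger_force: 0.9
[0.496 0.02  0.095] 30.3
scene -45.0 227 94.46866366881612
scene -15.0 226 92.79613013478573
scene 15.0 221 91.58616243535911
scene 45.0 218 90.50399205726677
scene lug 136 [74.682 88.393 91.539]
scene 0.87 243.376 195.216 [ 0.539 -0.061  0.092] [ -4.51  -91.918  92.   ]
scene 0.26 283.976 280.60200000000003 [ 0.806 -0.084  0.092] [260.125 -47.069  92.   ]
top -45.0 396 95.27181963420489
top -15.0 275 94.28491948765993
top 15.0 144 93.28092573447172
top 45.0 243 91.87027829920424
top lug 140 [88.065 90.529 92.284]
top 0.84 325.304 210.798 [ 0.54  -0.066  0.092] [ -1.462 -96.477  92.   ]
```

The lid lies on its gasket at about 0.04 rad, its lug top near 90 mm. Next, the pin.

```bash
python3 -m pendant '[{"claw":0,"dx":0,"dy":0,"dz":30,"twist":0},{"claw":0.3,"dx":-8,"dy":38,"dz":60,"twist":0},{"claw":0.6,"dx":-19,"dy":85,"dz":60,"twist":0},{"claw":0.6,"dx":-30,"dy":132,"dz":60,"twist":0},{"claw":0.6,"dx":-41,"dy":179,"dz":60,"twist":0},{"claw":0.6,"dx":-51,"dy":226,"dz":60,"twist":0},{"claw":0.6,"dx":-60,"dy":268,"dz":60,"twist":0},{"claw":0.6,"dx":-62,"dy":281,"dz":60,"twist":0}]'
python3 -m pendant '[{"claw":0.6,"dx":0,"dy":0,"dz":0,"twist":0},{"claw":0.6,"dx":0,"dy":0,"dz":0,"twist":0},{"claw":0.6,"dx":0,"dy":0,"dz":-25,"twist":0},{"claw":0.6,"dx":0,"dy":0,"dz":-45,"twist":0},{"claw":0.6,"dx":0,"dy":0,"dz":-45,"twist":0}]'
python3 - <<'E'
from h import *
for c in("scene","top"):
    p,W=cloud(c)
    for n in("pin","block"):
        for o in nets.place_of(c,n)[:3]:
            u,v=np.array(o["position"])*[560,420];print(c,n,round(o["confidence"],2),at_z(c,u,v,.006 if n=="pin" else 0))
    m=(W[...,2]>.07)&(W[...,2]<.086)&(abs(W[...,0]-.434)<.02)&(abs(W[...,1]-.301)<.02)&(p.max(-1)<90)
    print(c,m.sum(),W[m].mean(0) if m.sum() else 0)
E
```

```text
clock: 31.3
tool_pos: [0.4305, 0.3079, 0.1536]
eef_rot: [0.993, -0.122, -0.006, -0.002]
contact_force: [0.4, 0.2, -0.4]
opening: 0.593
finger_force: 0.0
clock: 31.8
tool_pos: [0.433, 0.2984, 0.1083]
eef_rot: [0.992, -0.129, -0.006, 0.001]
contact_force: [0.3, -1.1, -0.2]
opening: 0.598
finger_force: 0.0
scene pin 0.59 [0.36808504 0.29319558 0.006     ]
scene pin 0.51 [0.43159481 0.29661931 0.006     ]
scene block 0.6 [0.42465738 0.30764785 0.        ]
scene 37 [0.43900823 0.29999446 0.07736976]
top pin 0.63 [0.35553599 0.29329944 0.006     ]
top block 0.64 [0.43511855 0.30503462 0.        ]
top 5 [0.43133576 0.30862566 0.07958765]
```

```bash
python3 -m pendant '[{"claw":0.6,"dx":0.5,"dy":0.5,"dz":-20,"twist":0},{"claw":0.6,"dx":0.5,"dy":0.5,"dz":-40,"twist":0},{"claw":0.6,"dx":0.5,"dy":0.5,"dz":-52,"twist":0},{"claw":0.6,"dx":0.5,"dy":0.5,"dz":-54.5,"twist":0},{"claw":0.6,"dx":0.5,"dy":0.5,"dz":-54.5,"twist":0},{"claw":0.6,"dx":0.5,"dy":0.5,"dz":-54.5,"twist":0}]' 10
python3 -m pendant '[{"claw":0,"dx":0,"dy":0,"dz":0,"twist":0},{"claw":0,"dx":0,"dy":0,"dz":0,"twist":0},{"claw":0,"dx":0,"dy":0,"dz":0,"twist":0},{"claw":0,"dx":0,"dy":0,"dz":0,"twist":0},{"claw":0,"dx":0,"dy":0,"dz":0,"twist":0}]' 10
```

```text
clock: 32.7
tool_pos: [0.4347, 0.3021, 0.056]
eef_rot: [0.992, -0.127, -0.004, -0.001]
contact_force: [1.6, -0.3, 0.1]
opening: 0.597
finger_force: 0.0
clock: 33.2
tool_pos: [0.4341, 0.302, 0.0553]
eef_rot: [0.992, -0.127, -0.004, -0.001]
contact_force: [-0.2, -0.3, 1.4]
opening: 0.221
finger_force: 10.0
```

```bash
python3 -m pendant '[{"claw":0,"dx":0,"dy":0,"dz":0,"twist":0},{"claw":0,"dx":0,"dy":0,"dz":0,"twist":0},{"claw":0,"dx":0,"dy":0,"dz":15,"twist":0},{"claw":0,"dx":0,"dy":0,"dz":45,"twist":0},{"claw":0,"dx":0,"dy":0,"dz":80,"twist":0},{"claw":0,"dx":0,"dy":0,"dz":95,"twist":0},{"claw":0,"dx":0,"dy":0,"dz":95,"twist":0}]' 40
cat > hole.py <<'E'
from h import *
np.set_printoptions(precision=4,suppress=True)
z=.090
def hole(c,imgs):
    g=np.mean(imgs,0).mean(-1).astype(np.float32)
    # rectified patch in case coordinates, 0.25 mm/px, +-22 x, -75..-120 y at height z
    xs=np.arange(-24,24.1,.25);ys=np.arange(-118,-77,.25)
    X,Y=np.meshgrid(xs,ys);mu=np.zeros(X.shape,np.float32);mv=mu.copy()
    i=eyes.camera_info(c);K=np.array(i["K"]);T=np.array(i["world_to_cam"])
    w=np.stack([C[0]+(X*EX[0]+Y*EY[0])/1000,C[1]+(X*EX[1]+Y*EY[1])/1000,np.full(X.shape,z),np.ones(X.shape)],-1)
    q=(w@T.T)[...,:3]@K.T;mu=(q[...,0]/q[...,2]).astype(np.float32);mv=(q[...,1]/q[...,2]).astype(np.float32)
    R=cv2.remap(g,mu,mv,cv2.INTER_CUBIC);return xs,ys,R
for c in("top","scene"):
    xs,ys,R=hole(c,[eyes.snapshot(c)[0] for _ in range(4)])
    B=cv2.GaussianBlur(R,(0,0),2);print(c,"range",B.min(),B.max(),np.median(B))
    m=(B>np.median(B[60:120,40:150])*.75);cols=np.where(m[70:110].mean(0)>.5)[0];rows=np.where(m[:,50:140].mean(1)>.5)[0]
    print(" lug x",xs[cols[[0,-1]]],"y",ys[rows[[0,-1]]])
    sub=(abs(xs)[None]<14)&(ys[:,None]>-109)&(ys[:,None]<-85)
    d=np.where(sub,np.clip(np.median(B[sub])*.85-B,0,None),0)
    if d.sum()>0:
        cx,cy=(d.sum(0)*xs).sum()/d.sum(),(d.sum(1)*ys).sum()/d.sum()
        print(" hole case",cx,cy,"world",C+(cx*EX+cy*EY)/1000,"area mm2",(d>0).sum()/16,d.max())
E
python3 hole.py
```

```text
clock: 33.9
tool_pos: [0.4352, 0.3024, 0.1519]
eef_rot: [0.992, -0.127, -0.003, -0.002]
contact_force: [-1.3, 0.9, -1.5]
opening: 0.213
finger_force: 40.0
top range 64.165955 174.76361 162.96231
 lug x [-24.  24.] y [-118.    -77.25]
 hole case -2.6083042049813705 -95.35223177110997 world [ 0.5396 -0.0646] area mm2 181.4375 74.504425
scene range 60.571674 132.77477 114.69147
 lug x [-24.   22.5] y [-118.    -77.25]
 hole case -1.5297874833368519 -95.03407399935294 world [ 0.5408 -0.0646] area mm2 117.75 21.725952
```

Both cameras put the hole at about (0.540, -0.0646). I carry the pin there, tip above the lug, and compare the two up close.

```bash
python3 -m pendant '[{"claw":0,"dx":6,"dy":-20,"dz":20,"twist":0},{"claw":0,"dx":18,"dy":-62,"dz":30,"twist":0},{"claw":0,"dx":31,"dy":-108,"dz":30,"twist":0},{"claw":0,"dx":44,"dy":-154,"dz":30,"twist":0},{"claw":0,"dx":58,"dy":-200,"dz":30,"twist":0},{"claw":0,"dx":71,"dy":-246,"dz":30,"twist":0},{"claw":0,"dx":84,"dy":-292,"dz":30,"twist":0},{"claw":0,"dx":97,"dy":-336,"dz":30,"twist":0}]'
python3 -m pendant '[{"claw":0,"dx":6,"dy":-20,"dz":0,"twist":0},{"claw":0,"dx":8.7,"dy":-30.6,"dz":0,"twist":0},{"claw":0,"dx":8.7,"dy":-30.6,"dz":-15,"twist":0},{"claw":0,"dx":8.7,"dy":-30.6,"dz":-25,"twist":0},{"claw":0,"dx":8.7,"dy":-30.6,"dz":-25,"twist":0},{"claw":0,"dx":8.7,"dy":-30.6,"dz":-25,"twist":0}]'
cat > pin.py <<'E'
from h import *
np.set_printoptions(precision=4,suppress=True)
s=r.get_state();t=s["tool_pos"];print(t,s["clock"])
c="scene";p,W=cloud(c);q=W[...,:2]-t[:2];L=np.stack([q@EX,q@EY,W[...,2]-t[2]],-1)*1000
u,v=pix(c,t-[0,0,.0495]);print("tip expected px",u,v)
for dz in(-4,-8,-15,-20,-25,-30,-35,-40,-45,-50,-55):
    u,v=pix(c,t+[0,0,dz/1000]);v=int(round(v));a=int(u)-9
    print(dz,v,a,"col",p[v,a:a+19].mean(-1).astype(int),"X",np.round(L[v,a:a+19,0]).tolist())
E
python3 pin.py
```

```text
clock: 35.1
tool_pos: [0.5312, -0.0363, 0.1799]
eef_rot: [0.992, -0.127, -0.004, -0.001]
contact_force: [0.3, -0.4, -1.2]
opening: 0.215
finger_force: 40.0
clock: 35.7
tool_pos: [0.5395, -0.0635, 0.1549]
eef_rot: [0.992, -0.126, -0.005, -0.001]
contact_force: [0.3, -1.1, -0.8]
opening: 0.217
finger_force: 40.0
[ 0.5395 -0.0635  0.1549] 35.7
tip expected px 242.24414848689693 192.70095533982612
-4 182 231 col [55 42 18 13  8 10  9  9  9  4  7  6  6  9  7 16 13 12 11] X [-129.0, -124.0, 9.0, 10.0, 11.0, 8.0, 9.0, 11.0, 8.0, 12.0, 12.0, 11.0, 10.0, 7.0, 8.0, 9.0, 13.0, 7.0, 10.0]
-8 183 232 col [45 27 16  8 10 10 13 12  7  6  3  9 21 25 26 16 11  6 10] X [-123.0, 12.0, 11.0, 12.0, 10.0, 11.0, 10.0, 9.0, 9.0, 13.0, 12.0, 11.0, 13.0, 8.0, 11.0, 8.0, 9.0, 12.0, -35.0]
-15 184 232 col [49 32 18 18 18 18 26 28 19 20 21 28 36 41 38 25  7  6  9] X [-119.0, 14.0, 13.0, 10.0, 10.0, 11.0, 12.0, 7.0, 8.0, 12.0, 12.0, 8.0, 11.0, 7.0, 10.0, -39.0, -31.0, -33.0, -30.0]
-20 186 232 col [61 58 55 56 59 58 55 53 54 62 72 75 68 56 36 17  8  7  5] X [-109.0, -111.0, -114.0, -109.0, -107.0, -112.0, 8.0, 13
[... 804 characters left out ...]
, -93.0, -98.0, -93.0, -95.0, -91.0, -95.0, 6.0, 6.0, 6.0, 7.0, -17.0, -21.0, -18.0, -17.0, -17.0, -12.0]
-45 192 233 col [66 63 63 60 61 59 58 56 53 50 50 50 55 58 57 49 36 15 12] X [-89.0, -89.0, -20.0, -19.0, -20.0, -16.0, -14.0, -17.0, 2.0, 8.0, 8.0, 6.0, -14.0, -12.0, -11.0, -12.0, -10.0, -9.0, -5.0]
-50 193 233 col [67 62 60 59 58 59 56 56 56 52 49 49 55 58 57 54 42 23 10] X [-88.0, -89.0, -16.0, -17.0, -14.0, -15.0, -11.0, -12.0, -14.0, 7.0, 5.0, 3.0, -9.0, -8.0, -11.0, -10.0, -9.0, -3.0, -3.0]
-55 194 233 col [67 63 59 58 56 56 57 57 57 54 51 53 56 59 59 58 48 29 11] X [-83.0, -80.0, -8.0, -13.0, -11.0, -8.0, -6.0, -8.0, -8.0, -7.0, 4.0, -11.0, nan, -7.0, -5.0, -4.0, -7.0, 1.0, -1.0]
```

```bash
python3 -m pendant '[{"claw":0,"dx":0,"dy":-0.7,"dz":-5,"twist":0},{"claw":0,"dx":0,"dy":-0.7,"dz":-9,"twist":0},{"claw":0,"dx":0,"dy":-0.7,"dz":-13,"twist":0},{"claw":0,"dx":0,"dy":-0.7,"dz":-16,"twist":0},{"claw":0,"dx":0,"dy":-0.7,"dz":-19,"twist":0},{"claw":0,"dx":0,"dy":-0.7,"dz":-19,"twist":0}]'
python3 - <<'E'
from h import *
a=[];
for k in range(6): eyes.snapshot("top");s=r.get_state();a.append(np.r_[s["tool_pos"]*1000,s["contact_force"],s["moment"]])
print(np.round(np.mean(a,0),2),np.round(np.std(a,0),2))
E
```

```text
clock: 36.35
tool_pos: [0.5395, -0.0653, 0.1358]
eef_rot: [0.992, -0.127, -0.005, -0.001]
contact_force: [-0.6, -0.3, -1.3]
opening: 0.214
finger_force: 40.0
[ 5.3983e+02 -6.5380e+01  1.3623e+02 -1.8000e-01  1.7000e-01 -9.3000e-01
  4.0000e-02 -2.0000e-02 -0.0000e+00] [0.09 0.03 0.13 0.76 0.51 0.43 0.04 0.03 0.01]
```

No force with the tip 4 mm below the lug's top face: the pin is in. I continue.

```bash
python3 -m pendant '[{"claw":0,"dx":0,"dy":0,"dz":-4,"twist":0},{"claw":0,"dx":0,"dy":0,"dz":-8,"twist":0},{"claw":0,"dx":0,"dy":0,"dz":-12,"twist":0},{"claw":0,"dx":0,"dy":0,"dz":-16,"twist":0},{"claw":0,"dx":0,"dy":0,"dz":-16,"twist":0}]'
python3 - <<'E'
from h import *
a=[];
for k in range(4): eyes.snapshot("scene");s=r.get_state();a.append(np.r_[s["tool_pos"]*1000,s["contact_force"],s["moment"]])
print(np.round(np.mean(a,0),2),np.round(np.std(a,0),2))
E
python3 lid.py | grep lug
```

```text
clock: 37.15
tool_pos: [0.5394, -0.0652, 0.1195]
eef_rot: [0.992, -0.127, -0.005, -0.001]
contact_force: [-0.8, 0.6, -1.1]
opening: 0.216
finger_force: 40.0
[ 5.3976e+02 -6.5370e+01  1.2009e+02  3.0000e-02 -9.0000e-02 -8.3000e-01
  8.0000e-02  2.0000e-02 -0.0000e+00] [0.12 0.05 0.18 0.24 0.66 0.55 0.02 0.01 0.02]
scene lug 103 [72.67  88.803 93.042]
```

```bash
python3 -m pendant '[{"claw":0,"dx":0,"dy":0,"dz":-6,"twist":0},{"claw":0,"dx":0,"dy":0,"dz":-12,"twist":0},{"claw":0,"dx":0,"dy":0,"dz":-18,"twist":0},{"claw":0,"dx":0,"dy":0,"dz":-22,"twist":0},{"claw":0,"dx":0,"dy":0,"dz":-25,"twist":0},{"claw":0,"dx":0,"dy":0,"dz":-28,"twist":0},{"claw":0,"dx":0,"dy":0,"dz":-30,"twist":0},{"claw":0,"dx":0,"dy":0,"dz":-30,"twist":0}]' 60
python3 lid.py
```

```text
clock: 38.35
tool_pos: [0.5401, -0.0659, 0.0977]
eef_rot: [0.992, -0.128, -0.002, -0.004]
contact_force: [-15.0, 3.9, 74.4]
opening: 0.206
finger_force: 91.2
[ 0.54  -0.066  0.098] 38.35
scene -45.0 336 90.37228732517778
scene -15.0 357 90.8616007382399
scene 15.0 225 88.71154780984835
scene 45.0 217 88.93821841312955
scene lug 115 [ 75.328  86.58  104.129]
scene 0.62 244.328 198.996 [ 0.551 -0.064  0.092] [  8.11  -91.816  92.   ]
top -15.0 109 89.86353747972086
top 15.0 236 90.53485114456511
top 45.0 371 90.1995944175511
```

The lid is now level, but the press is 74 N. I ease off to a moderate push.

```bash
python3 -m pendant '[{"claw":0,"dx":0,"dy":0,"dz":2,"twist":0},{"claw":0,"dx":0,"dy":0,"dz":4,"twist":0},{"claw":0,"dx":0,"dy":0,"dz":4.5,"twist":0},{"claw":0,"dx":0,"dy":0,"dz":4.5,"twist":0}]' 40
python3 lid.py
python3 - <<'E'
from h import *
np.set_printoptions(precision=4,suppress=True)
s=r.get_state();t=s["tool_pos"];print(t,s["contact_force"],s["moment"])
p,W=cloud("scene");L=incase(W)
# lid slope fit from free part, and collar/lug heights
for c in("scene","top"):
    p,W=cloud(c);L=incase(W)
    m=(L[...,0]>35)&(L[...,0]<85)&(abs(L[...,1])<68)&(L[...,2]>80)&(L[...,2]<105)
    A=np.c_[L[m][:,1],L[m][:,0],np.ones(m.sum())];print(c,m.sum(),np.linalg.lstsq(A,L[m][:,2],rcond=None)[0])
    m=(abs(L[...,0])>12)&(abs(L[...,0])<20)&(L[...,1]<-95)&(L[...,1]>-112)&(L[...,2]>70)&(L[...,2]<100);print("lug",m.sum(),np.median(L[m][:,2]) if m.any() else 0)
E
```

```text
clock: 38.95
tool_pos: [0.5399, -0.0661, 0.0988]
eef_rot: [0.992, -0.128, -0.003, -0.002]
contact_force: [-9.3, 1.5, 41.4]
opening: 0.216
finger_force: 58.4
[ 0.54  -0.066  0.099] 38.95
scene -45.0 336 90.97258266461915
scene -15.0 350 90.97181167812784
scene 15.0 221 89.14958389103079
scene 45.0 218 89.10248036584889
scene lug 113 [ 78.337  86.197 105.502]
scene 0.85 243.824 198.49200000000002 [ 0.549 -0.064  0.092] [  6.205 -92.778  92.   ]
top -15.0 99 89.45674454775143
top 15.0 222 90.61120395615629
top 45.0 367 90.15880766752582
[ 0.5399 -0.066   0.0988] [-9.1912  1.5797 40.9674] [1.1653 1.8616 0.224 ]
scene 848 [ 0.0046 -0.0047 89.5962]
lug 30 81.52070368091412
top 803 [ 0.0015 -0.0311 92.3942]
lug 0 0
```

```bash
python3 - <<'E'
from h import *
t=r.get_state()["tool_pos"]
Z=[cloud("scene") for _ in range(4)];p=np.mean([a[0] for a in Z],0);W=np.mean([a[1] for a in Z],0)
q=W[...,:2]-t[:2];L=np.stack([q@EX,q@EY,W[...,2]*1000/1000],-1)*1000
u,v=pix("scene",t);u=int(round(u));v=int(round(v))
for y in range(v-4,v+14):
    print(y,[(int(p[y,x].mean()),*np.round(L[y,x,[0,2]]).astype(int).tolist()) for x in range(u-3,u+5)])
for z in (.084,.088,.0915,.0955): print(z,pix("scene",np.r_[t[:2]+.013*EX,z]),pix("scene",np.r_[t[:2]+.010*EX,z]))
E
```

```text
191 [(12, 4, 121), (24, 5, 122), (32, 7, 124), (33, 6, 122), (23, 6, 121), (11, 7, 121), (6, 7, 120), (6, 8, 121)]
192 [(8, 7, 121), (11, 6, 120), (14, 10, 123), (16, 9, 122), (11, 11, 123), (8, 10, 121), (6, 8, 118), (5, 8, 118)]
193 [(7, 5, 115), (5, 9, 119), (7, 12, 122), (6, 11, 120), (7, 12, 121), (5, 12, 119), (4, 9, 115), (5, 9, 114)]
194 [(7, 6, 112), (3, 10, 117), (7, 11, 117), (5, 11, 116), (4, 13, 117), (4, 9, 112), (4, 8, 109), (5, 8, 109)]
195 [(5, 6, 107), (5, 9, 111), (5, 10, 112), (6, 11, 112), (4, 11, 111), (5, 10, 109), (7, 8, 106), (8, 4, 99)]
196 [(6, 6, 104), (4, 8, 105), (9, 11, 109), (4, 13, 110), (6, 13, 109), (5, 11, 106), (11, 9, 102), (15, 5, 96)]
197 [(11, 9, 103), (9, 9, 102), (8, 10, 104), (9, 13, 106), (8, 11, 103), (14, 11, 102), (23, 9, 99), (31, 7, 95)]
198 [(22, 10, 101), (26, 8, 97), (24, 9, 97), (22, 11, 99), (25, 11, 98), (30, 12, 99), (38, 9, 94), (45, 9, 93)]
199 [(38, 8, 93), (42, 9, 95), (47, 9, 93), (52, 10, 94), (54, 10, 94), (54, 12, 94), (53, 13, 95), (54, 13, 94)]
200 [(50, 10, 92), (53, 11, 92), (61, 13, 94), (71, 13, 94), (73, 14, 94),
[... 678 characters left out ...]
)]
206 [(100, 22, 83), (96, 23, 84), (91, 23, 82), (86, 22, 80), (83, 23, 80), (80, -9223372036854775808, -9223372036854775808), (76, 22, 78), (72, 23, 78)]
207 [(79, 23, 80), (75, 23, 79), (72, 22, 76), (69, 22, 75), (66, 23, 77), (65, 22, 74), (62, 23, 75), (58, 23, 74)]
208 [(67, 22, 74), (65, 21, 72), (63, 22, 72), (62, 22, 72), (59, 22, 71), (55, 22, 70), (51, 23, 70), (44, 23, 69)]
0.084 [242.93105497 202.07246516] [242.71561537 201.16748443]
0.088 [242.82333939 201.15698734] [242.60751126 200.25099286]
0.0915 [242.72865003 200.35221984] [242.51248096 199.4453392 ]
0.0955 [242.61992923 199.42819867] [242.40336937 198.5203063 ]<stdin>:7: RuntimeWarning: invalid value encountered in cast
```

The collar still stands about 7 mm above the lug. The moment shows the +y finger pressing on the lid's edge. I raise a little and turn the grip a quarter turn, so both fingers clear the lid.

```bash
python3 -m pendant '[{"claw":0,"dx":0,"dy":0,"dz":5,"twist":0},{"claw":0,"dx":0,"dy":0,"dz":10,"twist":0},{"claw":0,"dx":0,"dy":0,"dz":15,"twist":0},{"claw":0,"dx":0,"dy":0,"dz":15,"twist":0}]' 25
python3 -c "
from plant import r
s=r.get_state();print(s['q'],s['contact_force'],s['tool_pos'])"
```

```text
clock: 39.9
tool_pos: [0.5399, -0.0653, 0.1097]
eef_rot: [0.992, -0.127, -0.004, -0.001]
contact_force: [-1.1, 0.2, -0.7]
opening: 0.218
finger_force: 25.0
[-0.24819265  0.84949479  0.50060507  1.93182047 -0.74523495  0.56340892
 -1.06041098] [-1.09905939  0.22935298 -0.6733125 ] [ 0.53986815 -0.06526457  0.10965928]
```

```bash
python3 -m pendant '[{"claw":0,"dx":0,"dy":0,"dz":0,"twist":-0.1},{"claw":0,"dx":0,"dy":0,"dz":0,"twist":-0.22}]'
python3 -c "
from plant import r
s=r.get_state();print(s['q'],s['contact_force'],s['moment'],s['tool_pos'])"
```

```text
clock: 40.1
tool_pos: [0.5397, -0.065, 0.1091]
eef_rot: [0.972, -0.237, -0.004, -0.002]
contact_force: [-0.6, -0.4, -1.7]
opening: 0.218
finger_force: 25.0
[-0.2769571   0.86589182  0.55796467  1.93408051 -0.81593317  0.59321257
 -1.21556492] [-0.58978793 -0.43334656 -1.67603914] [ 0.06248258  0.06415751 -0.02810562] [ 0.53973759 -0.06498765  0.10912274]
```

```bash
python3 -m pendant '[{"claw":0,"dx":0,"dy":0,"dz":0,"twist":0.13},{"claw":0,"dx":0,"dy":0,"dz":0,"twist":0.26},{"claw":0,"dx":0,"dy":0,"dz":0,"twist":0.4},{"claw":0,"dx":0,"dy":0,"dz":0,"twist":0.54},{"claw":0,"dx":0,"dy":0,"dz":0,"twist":0.68},{"claw":0,"dx":0,"dy":0,"dz":0,"twist":0.82},{"claw":0,"dx":0,"dy":0,"dz":0,"twist":0.96},{"claw":0,"dx":0,"dy":0,"dz":0,"twist":1.0}]'
python3 -m pendant '[{"claw":0,"dx":0,"dy":0,"dz":0,"twist":0.13},{"claw":0,"dx":0,"dy":0,"dz":0,"twist":0.27},{"claw":0,"dx":0,"dy":0,"dz":0,"twist":0.41},{"claw":0,"dx":0,"dy":0,"dz":0,"twist":0.55},{"claw":0,"dx":0,"dy":0,"dz":0,"twist":0.69},{"claw":0,"dx":0,"dy":0,"dz":0,"twist":0.79},{"claw":0,"dx":0,"dy":0,"dz":0,"twist":0.79},{"claw":0,"dx":0,"dy":0,"dz":0,"twist":0.79}]'
python3 -c "
from plant import r
s=r.get_state();print(s['q'],s['contact_force'],s['moment'],s['tool_pos'],s['eef_rot'])"
```

```text
clock: 40.9
tool_pos: [0.5397, -0.0654, 0.1092]
eef_rot: [0.965, 0.261, -0.004, 0.001]
contact_force: [-0.1, -0.8, -1.5]
opening: 0.216
finger_force: 25.0
clock: 41.7
tool_pos: [0.5397, -0.0654, 0.1094]
eef_rot: [0.792, 0.61, -0.004, 0.002]
contact_force: [0.6, -1.8, -1.6]
opening: 0.213
finger_force: 25.0
[-0.03683451  0.78531489  0.11389666  1.92706765 -0.16966501  0.44107374
 -0.06084933] [ 0.57431002 -1.75847138 -1.61355267] [-0.2086194  -0.0162733  -0.00883909] [ 0.53968658 -0.06537767  0.10939192] [ 0.79238921  0.60999985 -0.00383749  0.00219075]
```

```bash
python3 -m pendant '[{"claw":0,"dx":0,"dy":0,"dz":-3,"twist":0},{"claw":0,"dx":0,"dy":0,"dz":-6,"twist":0},{"claw":0,"dx":0,"dy":0,"dz":-9,"twist":0},{"claw":0,"dx":0,"dy":0,"dz":-12,"twist":0},{"claw":0,"dx":0,"dy":0,"dz":-14,"twist":0},{"claw":0,"dx":0,"dy":0,"dz":-14,"twist":0}]' 60
python3 -m pendant '[{"claw":0,"dx":0,"dy":0,"dz":-1.5,"twist":0},{"claw":0,"dx":0,"dy":0,"dz":-3,"twist":0},{"claw":0,"dx":0,"dy":0,"dz":-3,"twist":0}]'
```

```text
clock: 42.3
tool_pos: [0.5397, -0.0654, 0.0954]
eef_rot: [0.791, 0.611, -0.004, 0.002]
contact_force: [-1.0, -1.3, -1.8]
opening: 0.21
finger_force: 60.0
clock: 42.6
tool_pos: [0.5397, -0.0655, 0.0928]
eef_rot: [0.791, 0.611, -0.004, 0.002]
contact_force: [-1.4, -2.1, 2.5]
opening: 0.213
finger_force: 60.0
```

```bash
python3 -m pendant '[{"claw":0,"dx":0,"dy":0,"dz":-1,"twist":0},{"claw":0,"dx":0,"dy":0,"dz":-2,"twist":0},{"claw":0,"dx":0,"dy":0,"dz":-2,"twist":0},{"claw":0,"dx":0,"dy":0,"dz":-2,"twist":0}]'
python3 -m pendant '[{"claw":0,"dx":0,"dy":0,"dz":-0.7,"twist":0},{"claw":0,"dx":0,"dy":0,"dz":-1.2,"twist":0},{"claw":0,"dx":0,"dy":0,"dz":-1.2,"twist":0},{"claw":0,"dx":0,"dy":0,"dz":-1.2,"twist":0}]'
```

```text
clock: 43.0
tool_pos: [0.5396, -0.0657, 0.0912]
eef_rot: [0.791, 0.611, -0.004, 0.002]
contact_force: [-2.6, -1.6, 7.8]
opening: 0.205
finger_force: 60.0
clock: 43.4
tool_pos: [0.5397, -0.0657, 0.091]
eef_rot: [0.791, 0.611, -0.003, 0.003]
contact_force: [-5.0, -1.7, 16.3]
opening: 0.213
finger_force: 60.0
```

```bash
python3 -m pendant '[{"claw":0,"dx":0,"dy":0,"dz":-0.6,"twist":0},{"claw":0,"dx":0,"dy":0,"dz":-1,"twist":0},{"claw":0,"dx":0,"dy":0,"dz":-1,"twist":0},{"claw":0,"dx":0,"dy":0,"dz":-1,"twist":0}]'
python3 - <<'E'
from h import *
np.set_printoptions(precision=4,suppress=True)
for c in("scene","top"):
    p,W=cloud(c);L=incase(W)
    m=(L[...,0]>-85)&(L[...,0]<85)&(abs(L[...,1])<60)&(L[...,2]>80)&(L[...,2]<100)
    A=np.c_[L[m][:,1],np.ones(m.sum())];print(c,m.sum(),np.linalg.lstsq(A,L[m][:,2],rcond=None)[0])
t=r.get_state()["tool_pos"]
Z=[cloud("scene") for _ in range(4)];W=np.mean([a[1] for a in Z],0)
q=W[...,:2]-t[:2];L=np.stack([q@EX,q@EY,W[...,2]],-1)*1000
m=(np.hypot(L[...,0],L[...,1])<16)&(L[...,0]>7)&(L[...,2]<100)&(L[...,2]>70);print("collar-ish z",np.round(np.sort(L[m][:,2])))
p,W=Z[0];m=(W[...,2]>.04)&(W[...,2]<.056)&(abs(W[...,0]-.411)<.05)&(abs(W[...,1]+.154)<.05);print("cup",W[m].mean(0))
print(r.get_state()["contact_force"],r.get_state()["moment"],r.get_state()["clock"])
E
```

```text
clock: 43.8
tool_pos: [0.5397, -0.0657, 0.0908]
eef_rot: [0.791, 0.611, -0.003, 0.003]
contact_force: [-5.7, -0.7, 25.8]
opening: 0.212
finger_force: 60.0
scene 2240 [ 0.0029 89.2337]
top 3718 [ 0.0038 90.2807]
collar-ish z []
cup [ 0.4128 -0.1533  0.0448]
[-5.4359 -0.7756 24.5341] [-0.1542  1.1976 -0.0318] 44.1
```

```bash
python3 -c "
from plant import r
print(r.finish_job())"
```

```text
the job is handed in; nothing more can be done
None
```

The job is handed in at about 44 s: all six standoffs are in the case, the empty cup is upright on the bench, the lid is shut, and the pin is through both lugs, held by its knob under about 25 N. On a first try a finger caught the lid's edge and the press peaked at 74 N (measured); I backed off and regripped.

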